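# Feed two stepped brake pistons down an orienting chute

### The arm

A 6-joint arm with a two-finger parallel gripper is mounted at the origin on the work surface. World frame = base frame: x ahead of the robot, y to its left, z up, the work surface at z = 0. Lengths are in m, angles in rad, forces in N, time in s.
With the tool pointing down it reaches from about 0.3 to 0.775 m from the base axis. Payload 14.6 kg.
Tool frame: the origin (TCP) lies on the centre line of the jaws, within the pads' length; the fingertips stand 11 mm ahead of it and the grasp point (between the pads) lies 8 mm behind it (arm.tips_ahead is the distance from the TCP to the fingertips, in m); x points along the fingers, y is the direction in which the jaws open and shut, and the axes are right-handed (so a half turn about x gives the same grasp; the last joint's range is limited). The gripper opens to 85 mm and grips with 20 to 120 N. Pads are 22 mm wide; open, the fingers measure 114 mm over their backs; the gripper's body (76 mm by 85 mm) begins 54 mm behind the grasp point. The pads swing forward as they close: fully open they stand 13 mm farther back than shut.
Start: joints at [-1.28, 0.3, 1.521, -0, 1.321, -0.067], TCP at [0.193, -0.515, 0.213] pointing down, gripper open.
Joint ranges: [-3.03, 3.03], [-0.79, 2.21], [0.23, 2.52], [-1.04, 4.18], [0, 3.07], [-2.55, 2.55]. Speed limits (rad/s): [2.22, 2.22, 2.57, 3.14, 3.14, 3.14].

### API

Orientations are given as a rotation vector (axis times angle).
In Python, from cell import arm gives the robot as it stands. The module is installed in compiled form; this text tells all that it offers.
- The arm moves only by the shell command python3 -m jog 'ROWS' [FORCE]. ROWS is JSON, a list of rows, each an object of numbers: "dx", "dy", "dz": the shift along the tool's x, y, z in m; "rx", "ry", "rz": the turn, a rotation vector about the tool's x, y, z in rad; "jaw": the finger opening in m, from 0 to 0.0854. A call has exactly 8 rows; each row is the pose to reach, as a shift and turn from the pose commanded when the call began, along the tool's axes at that moment; what a row does not reach only later rows make up. A row lasts 1/12 s, in which the tool goes at most 41.7 mm and 7.16 degrees, less where a joint would pass 70% of its speed; a pose out of reach is approached as far as the arm can. A call with a gripper value outside its range is refused whole. The fingers move at their own pace and stop on an object; FORCE is the grip in N (left out, the last holds). Time passes only in rows, so rows that repeat a pose let the fingers close, or fill a call up. It gives the time, the measured TCP pose, the force and the opening at its end, in the units of the state.
- arm.sense(): the state, without advancing time (a new reading comes with each control period).
- arm.snapshot(name): name is "scene" or "top" or "wrist"; returns (picture, depth): 420x560x3 uint8, red, green, blue; 420x560 float32, m along the optical axis (not along the pixel's ray), 0 where there is no reading.
- arm.camera_params(name): a dict with "fx", "fy", "cx", "cy" (pixels), "xyz" and "attitude" of the camera in the world; the wrist camera has in their place "mount" (4x4, takes a point from camera to tool coordinates, whose origin is the TCP and whose axes are the tool frame's). Camera axes: x right, y down, z forward; pixel columns grow to the right and rows downward; lengths in m; the calibration is good to about 2 mm. A picture is of the moment at which its call begins: read the wrist's pose just before it. camera_params takes no time and is no camera call.
- arm.hand_in(): hands the job in, once; it reports no verdict.
The state is a dict: "t": time; "qpos": joint angles; "qd": joint speeds; "joint_torque": joint torques, N m; "eef_pos": TCP position; "eef_rot": TCP orientation; "ft_force": force on the tool from outside, world axes, zero at the start; "torque": the same for the moment, N m; "grip_width": finger opening in m.
Only numpy, scipy, OpenCV 4.12 (cv2) and the standard library are available. Lean on these libraries where they do the work, as an engineer would, in place of code of your own. Each camera call takes 0.05 s, during which the arm holds its last target.

### The job

Feed both brake pistons, one after the other, into the open upper end of the green chute, lying across it with the black nose on the side of the yellow ledge (the chute's far side from the robot), so that each rolls through the yellow throat arch by itself and both finish lying one behind the other against the rubber stop at the low end. Do not set them directly below the arch, and leave the other things on the bench where they are.

Things in the scene. Friction and masses are not known exactly. Their poses are not given: they have to be found in the camera images.
- chute: Fixed gravity chute: steel floor 77 mm wide between slick green walls 26 mm high, 4 mm thick, on a dark base plate. Origin on the bench under the yellow arch. y axis: uphill (to the robot's left); x axis: across it, away from the robot, to the ledge side; z up. The floor slopes 14 degrees and is 60 mm above the bench at y = 0. A piston released above the arch rolls off by itself.
- throat (a point): Floor point under the yellow arch (62 mm tall over the floor, 95 mm wide, 48 mm headroom). On the chute's +x side a yellow ledge, 6 mm high, runs on the floor from x = 21.5 mm to the wall, from the arch down to the stop, and a tooth hangs to 35 mm over the floor: only the thin nose passes there, a piston the wrong way round jams.
- stop (a point): Middle of the foot of the black rubber stop's face at the low end, 115 mm downhill of the arch along the slope; the stop is 30 mm high.
- infeed (a point): Middle of the open infeed: where the origin of a piston lying across the chute floor would be, 110 mm uphill of the arch along the slope (20 mm off the floor). The floor goes on 61 mm uphill of it to a lip 10 mm high; here the walls carry lips flared outwards, to 42 mm over the floor and 104 mm apart at the top.
- outlet (a point): Midway between where the two pistons' origins come to rest below the arch (20 mm off the floor; they rest 20 mm downhill and 20 mm uphill of it along the slope).
- piston_a: Aluminium brake piston A, 0.16 kg, lying on cardboard 3 mm thick, either way round; rolls if pushed. Bright body 40 mm in diameter, 44 mm long; at one end a black nose 22 mm in diameter, 20 mm long; 64 mm overall. Origin on the axis midway along the 64 mm; x axis along the piston to the nose: body from x = -32 to +12 mm (middle, where to grip: -10 mm), nose from +12 to +32 mm.
- piston_b: Aluminium brake piston B, 0.16 kg, lying on cardboard 3 mm thick, either way round; rolls if pushed. Bright body 40 mm in diameter, 44 mm long; at one end a black nose 22 mm in diameter, 20 mm long; 64 mm overall. Origin on the axis midway along the 64 mm; x axis along the piston to the nose: body from x = -32 to +12 mm (middle, where to grip: -10 mm), nose from +12 to +32 mm.
- piston_a_nose (a point): centre of the end face of piston A's black nose
- piston_b_nose (a point): centre of the end face of piston B's black nose
- socket: bright steel hex-drive socket, a plain tube 26 mm across and 38 mm tall standing on the card between the pistons; origin at the centre of its underside. Leave it.
- brake_pad: brake pad 50 x 110 mm, 14 mm thick, red backing and black lining, lying on the bench to the robot's right; origin at the centre of its underside. Leave it.
- grease_tin: tin 70 mm across and 75 mm tall with an orange band, standing to the robot's left; origin at the centre of its underside. Leave it.
- screwdriver: screwdriver lying on the bench to the right of the chute. Leave it.
- ring_wrench: steel wrench lying on the bench at the robot's left. Leave it.
- caliper: cast brake caliper about 120 x 200 mm and 75 mm tall, 2.5 kg, lying beyond the grease tin; origin at its underside. Leave it.
Things that resemble listed ones, but are neither listed nor needed, are in the scene too. What is shaped like the piston_a but blue or purple is not meant.

How it is judged:
On the way, in this order (a step that is already met when the one before it is completed fails the run):
1. a first piston lies in the infeed above the arch (((y of piston_a in the frame of chute between 0.03 and 0.18 m and x of piston_a in the frame of chute between -0.02 and 0.02 m and z of piston_a in the frame of chute below 0.14 m) or (y of piston_b in the frame of chute between 0.03 and 0.18 m and x of piston_b in the frame of chute between -0.02 and 0.02 m and z of piston_b in the frame of chute below 0.14 m))), for 0.05 s.
2. it has come through the arch to the outlet, nose on the ledge side (((y of piston_a in the frame of chute between -0.118 and -0.03 m and x of piston_a in the frame of chute between -0.012 and 0.012 m and z of piston_a in the frame of chute below 0.085 m and x of piston_a_nose in the frame of chute above 0.018 m) or (y of piston_b in the frame of chute between -0.118 and -0.03 m and x of piston_b in the frame of chute between -0.012 and 0.012 m and z of piston_b in the frame of chute below 0.085 m and x of piston_b_nose in the frame of chute above 0.018 m))), for 0.1 s.
3. the other piston lies in the infeed above the arch ((((y of piston_a in the frame of chute between 0.03 and 0.18 m and x of piston_a in the frame of chute between -0.02 and 0.02 m and z of piston_a in the frame of chute below 0.14 m) and y of piston_b in the frame of chute between -0.118 and -0.03 m and x of piston_b in the frame of chute between -0.012 and 0.012 m and z of piston_b in the frame of chute below 0.085 m and x of piston_b_nose in the frame of chute above 0.018 m) or ((y of piston_b in the frame of chute between 0.03 and 0.18 m and x of piston_b in the frame of chute between -0.02 and 0.02 m and z of piston_b in the frame of chute below 0.14 m) and y of piston_a in the frame of chute between -0.118 and -0.03 m and x of piston_a in the frame of chute between -0.012 and 0.012 m and z of piston_a in the frame of chute below 0.085 m and x of piston_a_nose in the frame of chute above 0.018 m))), for 0.05 s.
At the end, for the whole second after the job is handed in: Both pistons lie at rest in the outlet between the arch and the rubber stop (origin 30 to 118 mm downhill of the arch, within 12 mm of the chute's middle line, less than 85 mm above the bench), each with its nose end at least 18 mm to the ledge side of the middle line (y of piston_a in the frame of chute between -0.118 and -0.03 m and x of piston_a in the frame of chute between -0.012 and 0.012 m and z of each of piston_a, piston_b in the frame of chute below 0.085 m and x of each of piston_a_nose, piston_b_nose in the frame of chute above 0.018 m and y of piston_b in the frame of chute between -0.118 and -0.03 m and x of piston_b in the frame of chute between -0.012 and 0.012 m and linear speed of each of piston_a, piston_b below 0.03 m/s); the robot touches nothing.
It fails at once if any other thing on the bench is pushed more than 40 mm from its place (distance of any of socket, brake_pad, grease_tin, screwdriver, ring_wrench, caliper from where it was at the start of the episode above 0.04 m).
It also fails if it takes over 61 s, if anything falls off the work surface, if the arm or the gripper's body presses on something with over 40 N, if the wrist force passes 120 N, or if a joint passes its speed limit or range.

## Working session

There is one attempt and no reset: what is moved stays moved. The work goes in short steps, Python scripts to look and compute and a shell command to move; the robot and the scene stay as the last step left them, time stands still between calls to the robot, and variables do not carry over. Pictures are saved under pics/ and viewed, and the job is handed in when it is done.

```bash
ls; mkdir -p pics; python3 - <<'E'
from cell import arm
import cv2,numpy as np
for n in ("scene","top"):
    p,d=arm.snapshot(n); cv2.imwrite(f"pics/{n}0.png",p[:,:,::-1]); np.savez(f"{n}0.npz",p=p,d=d)
    print(n,arm.camera_params(n))
print(arm.camera_params("wrist")); print(arm.sense(), arm.tips_ahead)
E
```

```text
pics
scene {'fx': 525.1126436898294, 'fy': 525.1126436898294, 'cx': 275.1310369229578, 'cy': 210.78228760290224, 'xyz': array([1.4674918 , 0.25088123, 0.96035962]), 'attitude': array([-1.53504053, -1.9360527 ,  0.87145382])}
top {'fx': 523.0936936252548, 'fy': 523.0936936252548, 'cx': 271.75244341652757, 'cy': 211.25510185330108, 'xyz': array([ 0.24124167, -0.00209781,  1.46907868]), 'attitude': array([-2.1441833,  2.1054148, -0.2002071])}
{'fx': 363.2161714306498, 'fy': 363.2161714306498, 'cx': 278.721990280626, 'cy': 214.7704837804487, 'mount': array([[ 5.10889706e-04, -2.90724647e-01,  9.56806625e-01,
        -1.60001052e-01],
       [ 9.99999472e-01,  1.00190794e-03, -2.29524019e-04,
         3.04028488e-04],
       [-8.91903870e-04,  9.56806237e-01,  2.90725005e-01,
        -7.35258243e-02],
       [ 0.00000000e+00,  0.00000000e+00,  0.00000000e+00,
         1.00000000e+00]])}
{'t': 0.1, 'qpos': array([-1.27959893e+00,  3.00408944e-01,  1.52151487e+00,  7.28247876e-06,
        1.32070567e+00, -6.66177282e-02]), 'qd': array([-0.00063016, -0.00145787, -0.00136898,  0.00021804,  0.00243854,
       -0.00148148]), 'joint_torque': array([ 3.72812565e-04, -5.44380569e+01, -3.62369657e+01, -7.57750104e-05,
        3.01028784e-03, -1.89184902e-05]), 'eef_pos': array([ 0.19254997, -0.51495022,  0.21238343]), 'eef_rot': array([ 2.02682195,  0.36761316, -2.02704682]), 'ft_force': array([-0.56475039, -0.14224223,  0.38157441]), 'torque': array([0.01084813, 0.0017657 , 0.02828146]), 'grip_width': 0.08573617450880062} 0.011
```

View pics/top0.png

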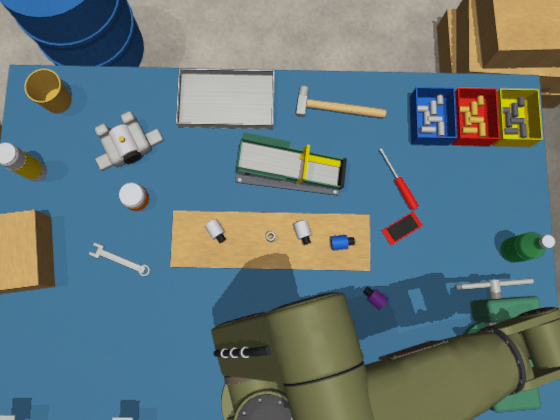

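View pics/scene0.png

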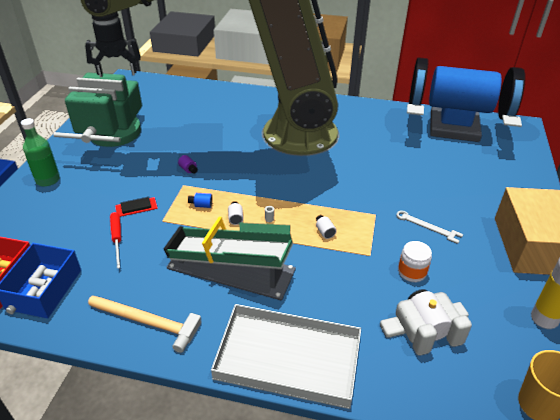

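```bash
cat > h.py <<'E'
import numpy as np,cv2
from scipy.spatial.transform import Rotation as R
from cell import arm
def cam(n,s=None):
    c=arm.camera_params(n)
    if n=="wrist":
        T=np.eye(4);T[:3,:3]=R.from_rotvec(s['eef_rot']).as_matrix();T[:3,3]=s['eef_pos'];T=T@c['mount']
        return c,T[:3,:3],T[:3,3]
    return c,R.from_rotvec(c['attitude']).as_matrix(),c['xyz']
def ray(C,u,v):
    c,Rm,o=C; return o,Rm@np.array([(u-c['cx'])/c['fx'],(v-c['cy'])/c['fy'],1])
def onz(C,u,v,z):
    o,d=ray(C,u,v); return o+d*(z-o[2])/d[2]
def dep(C,u,v,D):
    o,d=ray(C,u,v); return o+d*D
def proj(C,P):
    c,Rm,o=C; q=(np.asarray(P)-o)@Rm; return np.c_[q[...,0]/q[...,2]*c['fx']+c['cx'],q[...,1]/q[...,2]*c['fy']+c['cy']]
E
python3 - <<'E'
import cv2
im=cv2.imread('pics/top0.png')
cv2.imwrite('pics/c1.png',cv2.resize(im[195:315,165:395],None,fx=3.4,fy=3.4,interpolation=cv2.INTER_CUBIC))
cv2.imwrite('pics/c2.png',cv2.resize(im[125:205,225:355],None,fx=6,fy=6,interpolation=cv2.INTER_CUBIC))
E
```

```text
(no output)
```

View pics/c1.png

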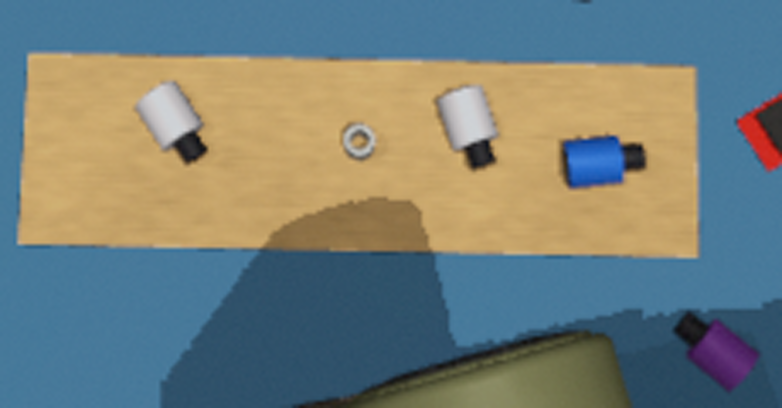

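View pics/c2.png

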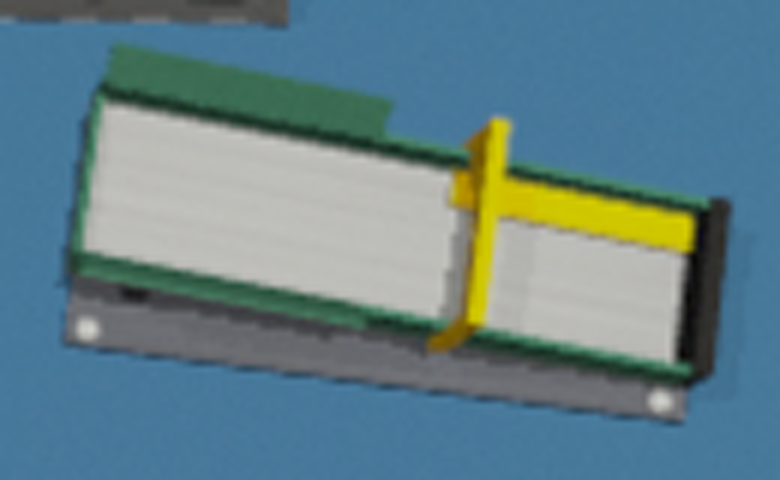

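Candidates in the top view: bright pistons at (216,231) and (303,232); the lookalikes are blue (341,242) and purple (375,297). The close crop shows the two bright ones with black noses pointing towards the robot, so I choose those.

```bash
python3 - <<'E'
from h import *
np.set_printoptions(precision=4,suppress=True)
z=np.load('top0.npz');p=z['p'];d=z['d'];C=cam('top')
hsv=cv2.cvtColor(p,cv2.COLOR_RGB2HSV)
for (u,v) in ((216,231),(303,232)):
    sub=np.zeros(p.shape[:2],bool);sub[v-22:v+24,u-22:u+24]=1
    for nm,m in (('body',(hsv[...,1]<50)&(hsv[...,2]>90)),('nose',(hsv[...,2]<60))):
        n,l,s,c=cv2.connectedComponentsWithStats((m&sub).astype('u1'))
        k=1+np.argmax(s[1:,4]); r=cv2.minAreaRect(np.argwhere(l==k)[:,::-1].astype('f4'))
        print(nm,s[k,4],c[k],r,onz(C,*c[k],0.023))
# chute floor
poly=np.zeros(p.shape[:2],'u1');
m=(hsv[...,1]<40)&(hsv[...,2]>120);poly[135:195,232:350]=1
n,l,s,c=cv2.connectedComponentsWithStats((m&(poly>0)).astype('u1'))
for k in range(1,n):
    if s[k,4]>100:
        vv,uu=np.nonzero(l==k);P=np.array([dep(C,a,b,d[b,a]) for a,b in zip(uu,vv)])
        A=np.c_[P[:,:2],np.ones(len(P))];w=np.linalg.lstsq(A,P[:,2],rcond=None)[0]
        print(s[k],w,np.std(A@w-P[:,2]),'slope',np.degrees(np.arctan(np.hypot(*w[:2]))),'dir',np.degrees(np.arctan2(w[1],w[0])))
        r=cv2.minAreaRect(np.c_[uu,vv].astype('f4'));print(r)
        xy=P[:,:2].astype('f4');print(cv2.boxPoints(cv2.minAreaRect(xy)),cv2.minAreaRect(xy))
my=(hsv[...,0]>20)&(hsv[...,0]<35)&(hsv[...,1]>150)&(poly>0)
for v in range(140,190,1):
    us=np.nonzero(my[v])[0]
    if len(us): print(v,us.min(),us.max(),np.round([dep(C,a,v,d[v,a]) for a in (us.min(),us.max())],3).tolist())
E
```

```text
body 230 [213.9478 228.0217] ((214.0, 227.99998474121094), (16.641006469726562, 13.867504119873047), 56.3099365234375) [0.4625 0.1581 0.023 ]
nose 49 [220.6327 237.5714] ((220.7000274658203, 237.59999084472656), (7.0, 6.800000190734863), 53.13010025024414) [0.4359 0.1384 0.023 ]
body 230 [301.8565 228.8609] ((301.75, 228.75003051757812), (17.076297760009766, 13.597792625427246), 71.56504821777344) [ 0.4647 -0.0876  0.023 ]
nose 44 [305.6136 239.6364] ((305.7500305175781, 239.7500457763672), (6.324554920196533, 6.640782833099365), 71.56504821777344) [ 0.4345 -0.0983  0.023 ]
[ 239  142   64   36 1559] [-1.6956  0.4245  1.176 ] 0.050351338524881904 slope 60.225389488762254 dir 165.9458386589698
((271.19232177734375, 160.0384521484375), (64.32609558105469, 25.10286521911621), 11.309932708740234)
[[ 0.237  -0.0413]
 [ 0.6733 -0.089 ]
 [ 0.6921  0.0827]
 [ 0.2557  0.1304]] ((0.4645078182220459, 0.020711727440357208), (0.17273922264575958, 0.4389409124851227), 83.76768493652344)
[306 162  33  24 572] [-2.6626  0.7662  1.8077] 0.04743116309117983 slope 70.15435356592128 dir 163.947295987047
[... 1885 characters left out ...]
5, -0.084, 0.121], [0.607, -0.092, 0.117]]
172 303 305 [[0.603, -0.084, 0.12], [0.603, -0.089, 0.118]]
173 303 305 [[0.6, -0.084, 0.12], [0.601, -0.089, 0.115]]
174 303 305 [[0.597, -0.084, 0.122], [0.597, -0.089, 0.12]]
175 303 305 [[0.594, -0.084, 0.121], [0.595, -0.089, 0.119]]
176 302 305 [[0.593, -0.082, 0.115], [0.593, -0.089, 0.116]]
177 302 305 [[0.59, -0.082, 0.115], [0.589, -0.089, 0.119]]
178 301 305 [[0.589, -0.079, 0.109], [0.586, -0.089, 0.12]]
179 300 304 [[0.588, -0.077, 0.1], [0.584, -0.087, 0.118]]
180 298 303 [[0.591, -0.073, 0.079], [0.583, -0.085, 0.11]]
181 297 302 [[0.59, -0.07, 0.072], [0.585, -0.083, 0.093]]
182 297 300 [[0.587, -0.07, 0.073], [0.586, -0.078, 0.077]]
```

```bash
python3 - <<'E'
from h import *
np.set_printoptions(precision=4,suppress=True)
z=np.load('top0.npz');p=z['p'];d=z['d'];C=cam('top')
hsv=cv2.cvtColor(p,cv2.COLOR_RGB2HSV)
poly=np.zeros(p.shape[:2],bool);poly[135:195,232:350]=1
m=((hsv[...,1]<40)&(hsv[...,2]>120)&poly).astype('u1')
n,l,s,c=cv2.connectedComponentsWithStats(m)
ks=[k for k in range(1,n) if s[k,4]>100]
mm=np.isin(l,ks).astype('u1'); er=cv2.erode(mm,np.ones((3,3)))&(d>0)
vv,uu=np.nonzero(er);P=np.array([dep(C,a,b,d[b,a]) for a,b in zip(uu,vv)])
ok=np.ones(len(P),bool)
for i in range(5):
    A=np.c_[P[:,:2],np.ones(len(P))];w=np.linalg.lstsq(A[ok],P[ok,2],rcond=None)[0];r=A@w-P[:,2];ok=abs(r)<2.5*np.std(r[ok])
print(w,np.std(r[ok]),ok.sum(),len(P),np.degrees(np.arctan(np.hypot(*w[:2]))),np.degrees(np.arctan2(w[1],w[0])))
def onp(u,v):
    o,q=ray(C,u,v);t=(w[2]+w[:2]@o[:2]-o[2])/(q[2]-w[:2]@q[:2]);return o+t*q
for k in ks+['all']:
    vv,uu=np.nonzero(mm if k=='all' else l==k)
    # hull of pixel outer corners
    Q=np.array([onp(a,b) for a,b in zip(uu,vv)])
    r=cv2.minAreaRect(Q[:,:2].astype('f4'));print(k,r);print(cv2.boxPoints(r))
print('z at', w)
E
```

```text
[0.016  0.2492 0.0687] 0.0029146255347478433 1793 1818 14.02108985079451 86.31924204725185
1 ((0.6462861895561218, 0.000722542405128479), (0.1725866198539734, 0.07165150344371796), 83.78328704833984)
[[ 0.6013 -0.0812]
 [ 0.6726 -0.0889]
 [ 0.6912  0.0826]
 [ 0.62    0.0904]]
3 ((0.6209923028945923, -0.14250919222831726), (0.08977282047271729, 0.052670516073703766), 83.61637878417969)
[[ 0.5898 -0.1842]
 [ 0.6422 -0.19  ]
 [ 0.6522 -0.1008]
 [ 0.5998 -0.095 ]]
all ((0.6407036781311035, -0.05082644522190094), (0.27638664841651917, 0.07163658738136292), 83.63690185546875)
[[ 0.5898 -0.1842]
 [ 0.661  -0.1921]
 [ 0.6916  0.0825]
 [ 0.6204  0.0905]]
z at [0.016  0.2492 0.0687]
```

```bash
python3 - <<'E'
from h import *
s=arm.sense();M=R.from_rotvec(s['eef_rot']).as_matrix();print(M.round(3)); print(np.degrees(np.arctan2(M[1,1],M[0,1])),np.degrees(s['qpos']).round(1))
E
```

```text
[[-0.     0.35  -0.937]
 [ 0.001 -0.937 -0.35 ]
 [-1.    -0.001 -0.   ]]
-69.49880478448499 [-73.3  17.2  87.2   0.   75.7  -3.8]
```

```bash
python3 -m jog '[{"dx":-0.04},{"dx":-0.03,"dy":-0.536,"dz":-0.4885,"rx":-0.28},{"dx":-0.02,"dy":-0.536,"dz":-0.4885,"rx":-0.28},{"dx":-0.02,"dy":-0.536,"dz":-0.4885,"rx":-0.28},{"dx":-0.02,"dy":-0.536,"dz":-0.4885,"rx":-0.28},{"dx":-0.02,"dy":-0.536,"dz":-0.4885,"rx":-0.28},{"dx":-0.02,"dy":-0.536,"dz":-0.4885,"rx":-0.28},{"dx":-0.02,"dy":-0.536,"dz":-0.4885,"rx":-0.28}]' 30
cat > t.py <<'E'
# usage: t.py x y z psi [tilt]: shift/turn from the present pose, tool axes
import sys
from h import *
a=list(map(float,sys.argv[1:]));s=arm.sense()
M=R.from_rotvec(s['eef_rot']).as_matrix();psi=np.radians(a[3]);y=np.array([np.cos(psi),np.sin(psi),0])
T=np.c_[[0,0,-1],y,np.cross([0,0,-1],y)]
if len(a)>4: T=T@R.from_euler('z',a[4],degrees=True).as_matrix()
print('d',(M.T@(np.array(a[:3])-s['eef_pos'])).round(4),'r',R.from_matrix(M.T@T).as_rotvec().round(4),'q',s['qpos'].round(2),'pos',s['eef_pos'].round(4),'psi',np.degrees(np.arctan2(M[1,1],M[0,1])).round(1),'w',s['grip_width'],'F',s['ft_force'].round(1),s['t'])
E
python3 t.py 0.4625 0.1581 0.2 -53.5
```

```text
d [ 0.013  -0.5359 -0.4886] r [-2.792e-01 -2.000e-04  1.000e-03] q [-1.28  0.3   1.52  0.    1.32 -0.07] pos [ 0.1925 -0.515   0.2124] psi -69.5 w 0.08573617450880062 F [-0.6 -0.1  0.4] 0.1invalid input at $[0]: expected keys dx, dy, dz, rx, ry, rz, jaw
```

```bash
python3 -m jog '[{"dx":-0.04,"dy":0,"dz":0,"rx":0,"ry":0,"rz":0,"jaw":0.085},{"dx":-0.03,"dy":-0.536,"dz":-0.4885,"rx":-0.28,"ry":0,"rz":0,"jaw":0.085},{"dx":-0.02,"dy":-0.536,"dz":-0.4885,"rx":-0.28,"ry":0,"rz":0,"jaw":0.085},{"dx":-0.02,"dy":-0.536,"dz":-0.4885,"rx":-0.28,"ry":0,"rz":0,"jaw":0.085},{"dx":-0.02,"dy":-0.536,"dz":-0.4885,"rx":-0.28,"ry":0,"rz":0,"jaw":0.085},{"dx":-0.02,"dy":-0.536,"dz":-0.4885,"rx":-0.28,"ry":0,"rz":0,"jaw":0.085},{"dx":-0.02,"dy":-0.536,"dz":-0.4885,"rx":-0.28,"ry":0,"rz":0,"jaw":0.085},{"dx":-0.02,"dy":-0.536,"dz":-0.4885,"rx":-0.28,"ry":0,"rz":0,"jaw":0.085}]' 30
python3 t.py 0.4625 0.1581 0.2 -53.5
```

```text
t: 0.77
eef_pos: [0.3011, -0.2426, 0.245]
eef_rot: [1.856, 0.612, -1.856]
ft_force: [1.2, -0.3, -0.0]
grip_width: 0.085
d [ 0.045  -0.226  -0.3681] r [ 0.0002 -0.      0.    ] q [-0.77 -0.1   1.89  0.    1.36  0.16] pos [ 0.3011 -0.2426  0.245 ] psi -53.5 w 0.08497334927725002 F [ 1.2 -0.3 -0. ] 0.7667
```

```bash
python3 -m jog '[{"dx":0.045,"dy":-0.226,"dz":-0.368,"rx":0,"ry":0,"rz":0,"jaw":0.085},{"dx":0.045,"dy":-0.226,"dz":-0.368,"rx":0,"ry":0,"rz":0,"jaw":0.085},{"dx":0.045,"dy":-0.226,"dz":-0.368,"rx":0,"ry":0,"rz":0,"jaw":0.085},{"dx":0.045,"dy":-0.226,"dz":-0.368,"rx":0,"ry":0,"rz":0,"jaw":0.085},{"dx":0.045,"dy":-0.226,"dz":-0.368,"rx":0,"ry":0,"rz":0,"jaw":0.085},{"dx":0.045,"dy":-0.226,"dz":-0.368,"rx":0,"ry":0,"rz":0,"jaw":0.085},{"dx":0.045,"dy":-0.226,"dz":-0.368,"rx":0,"ry":0,"rz":0,"jaw":0.085},{"dx":0.045,"dy":-0.226,"dz":-0.368,"rx":0,"ry":0,"rz":0,"jaw":0.085}]'
python3 t.py 0.4625 0.1581 0.2 -53.5
```

```text
t: 1.43
eef_pos: [0.4249, 0.0654, 0.2104]
eef_rot: [1.855, 0.613, -1.855]
ft_force: [1.3, -1.4, 1.1]
grip_width: 0.0847
d [ 0.0104 -0.0521 -0.0854] r [ 0.0011 -0.0001 -0.0002] q [ 0.07  0.03  1.84 -0.    1.27  1.  ] pos [0.4249 0.0654 0.2104] psi -53.4 w 0.08474752908479398 F [ 1.3 -1.4  1.1] 1.4333
```

```bash
python3 -m jog '[{"dx":0.01,"dy":-0.05,"dz":-0.082,"rx":0,"ry":0,"rz":0,"jaw":0.085},{"dx":0.01,"dy":-0.05,"dz":-0.082,"rx":0,"ry":0,"rz":0,"jaw":0.085},{"dx":0.01,"dy":-0.05,"dz":-0.082,"rx":0,"ry":0,"rz":0,"jaw":0.085},{"dx":0.01,"dy":-0.05,"dz":-0.082,"rx":0,"ry":0,"rz":0,"jaw":0.085},{"dx":0.01,"dy":-0.05,"dz":-0.082,"rx":0,"ry":0,"rz":0,"jaw":0.085},{"dx":0.01,"dy":-0.05,"dz":-0.082,"rx":0,"ry":0,"rz":0,"jaw":0.085},{"dx":0.01,"dy":-0.05,"dz":-0.082,"rx":0,"ry":0,"rz":0,"jaw":0.085},{"dx":0.01,"dy":-0.05,"dz":-0.082,"rx":0,"ry":0,"rz":0,"jaw":0.085}]'
python3 - <<'E'
from h import *
s=arm.sense();p,d=arm.snapshot('wrist');cv2.imwrite('pics/w1.png',p[:,:,::-1])
np.savez('w1.npz',p=p,d=d,pos=s['eef_pos'],rot=s['eef_rot'])
C=cam('wrist',s);np.set_printoptions(precision=4,suppress=True)
hsv=cv2.cvtColor(p,cv2.COLOR_RGB2HSV);print(proj(C,np.array([[.4625,.1581,.023],[.4359,.1384,.023]])))
E
python3 t.py 0.4625 0.1581 0.2 -53.5
```

```text
t: 2.1
eef_pos: [0.4608, 0.1512, 0.201]
eef_rot: [1.857, 0.611, -1.856]
ft_force: [-0.4, -0.6, 0.4]
grip_width: 0.0847
[[273.7675 179.7627]
 [273.9086 213.3267]]
d [ 0.001  -0.0045 -0.0053] r [-0.0005 -0.0005 -0.0002] q [0.24 0.17 1.72 0.   1.26 1.18] pos [0.4609 0.1513 0.201 ] psi -53.5 w 0.08495757557802573 F [-1.1  0.7 -0.4] 2.15
```

View pics/w1.png

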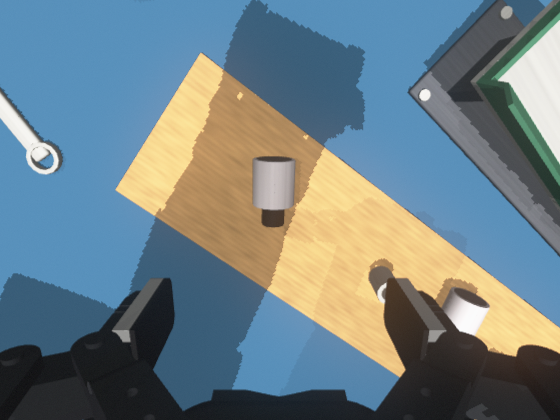

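```bash
python3 - <<'E'
from h import *
np.set_printoptions(precision=4,suppress=True)
z=np.load('w1.npz');s=dict(eef_pos=z['pos'],eef_rot=z['rot']);C=cam('wrist',s);p=z['p']
cv2.imwrite('pics/w1c.png',cv2.resize(p[140:240,220:330,::-1],None,fx=6,fy=6,interpolation=cv2.INTER_NEAREST))
M=R.from_rotvec(z['rot']).as_matrix()
for n,u,v,h in (('front top',274,209,.043),('back top',274,161,.043),('nose end top',273,226.5,.034),('L',252.5,185,.023),('R',295.5,185,.023),('dp',274,185,0)):
    P=onz(C,u,v,h) if h else dep(C,u,v,z['d'][v,u]); print(n,P,(P-z['pos'])@M)
E
```

```text
front top [0.4442 0.1441 0.043 ] [ 0.158  -0.0042  0.0176]
back top [0.4795 0.17   0.043 ] [ 0.158  -0.0041 -0.0261]
nose end top [0.4276 0.1332 0.034 ] [ 0.167  -0.0053  0.0375]
L [0.4464 0.1713 0.023 ] [ 0.178  -0.0248 -0.0003]
R [0.4707 0.1385 0.023 ] [ 0.178   0.016  -0.0003]
dp [0.4622 0.1573 0.0429] [ 0.1581 -0.0042 -0.0046]
```

View pics/w1c.png

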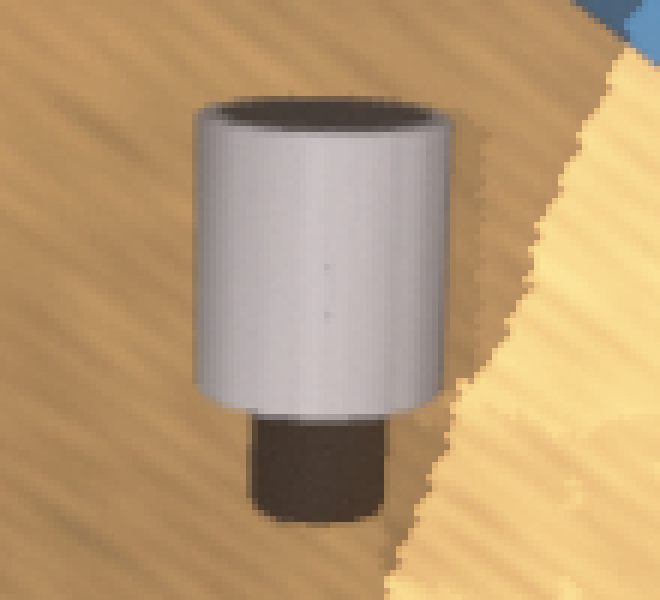

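Wrist view: piston body at rows 161–209, cols 252–296, nose down to row 226. It measures 43.7 mm long and 40.8 mm wide, with its top at 42.9 mm, which matches the description. Going down.

```bash
python3 -m jog '[{"dx":0.04,"dy":-0.004,"dz":-0.0045,"rx":0.02,"ry":0,"rz":0,"jaw":0.085},{"dx":0.08,"dy":-0.004,"dz":-0.0045,"rx":0.02,"ry":0,"rz":0,"jaw":0.085},{"dx":0.12,"dy":-0.004,"dz":-0.0045,"rx":0.02,"ry":0,"rz":0,"jaw":0.085},{"dx":0.15,"dy":-0.004,"dz":-0.0045,"rx":0.02,"ry":0,"rz":0,"jaw":0.085},{"dx":0.17,"dy":-0.004,"dz":-0.0045,"rx":0.02,"ry":0,"rz":0,"jaw":0.085},{"dx":0.178,"dy":-0.004,"dz":-0.0045,"rx":0.02,"ry":0,"rz":0,"jaw":0.085},{"dx":0.178,"dy":-0.004,"dz":-0.0045,"rx":0.02,"ry":0,"rz":0,"jaw":0.085},{"dx":0.178,"dy":-0.004,"dz":-0.0045,"rx":0.02,"ry":0,"rz":0,"jaw":0.06}]' 30
python3 t.py 0.4613 0.1576 0.023 -54.5
```

```text
t: 2.82
eef_pos: [0.4627, 0.1579, 0.0236]
eef_rot: [1.869, 0.596, -1.867]
ft_force: [-0.4, 0.0, 0.7]
grip_width: 0.0751
d [ 0.0006 -0.0006  0.0013] r [-0.0022 -0.0009 -0.0004] q [ 0.25  0.42  1.86 -0.    0.86  1.21] pos [0.4627 0.1579 0.0236] psi -54.6 w 0.07510684006318702 F [-0.4  0.   0.7] 2.8167
```

Close, then lift.

```bash
python3 -m jog '[{"dx":0,"dy":0,"dz":0,"rx":0,"ry":0,"rz":0,"jaw":0.05},{"dx":0,"dy":0,"dz":0,"rx":0,"ry":0,"rz":0,"jaw":0.03},{"dx":0,"dy":0,"dz":0,"rx":0,"ry":0,"rz":0,"jaw":0.03},{"dx":0,"dy":0,"dz":0,"rx":0,"ry":0,"rz":0,"jaw":0.03},{"dx":0,"dy":0,"dz":0,"rx":0,"ry":0,"rz":0,"jaw":0.03},{"dx":-0.03,"dy":0,"dz":0,"rx":0,"ry":0,"rz":0,"jaw":0.03},{"dx":-0.07,"dy":0,"dz":0,"rx":0,"ry":0,"rz":0,"jaw":0.03},{"dx":-0.11,"dy":0,"dz":0,"rx":0,"ry":0,"rz":0,"jaw":0.03}]' 30
python3 t.py 0.60 0.03 0.23 84.5
```

```text
t: 3.48
eef_pos: [0.4614, 0.1578, 0.1337]
eef_rot: [1.866, 0.596, -1.87]
ft_force: [1.1, 0.9, 0.1]
grip_width: 0.0297
d [-0.0965  0.1844 -0.0388] r [-2.4278 -0.      0.0026] q [ 0.25  0.25  1.78 -0.    1.11  1.21] pos [0.4614 0.1578 0.1337] psi -54.6 w 0.02973096336214605 F [1.1 0.9 0.1] 3.4833
```

```bash
python3 - <<'E'
from h import *
s=arm.sense();p,d=arm.snapshot('wrist');cv2.imwrite('pics/w2.png',p[:,:,::-1])
np.savez('w2.npz',p=p,d=d,pos=s['eef_pos'],rot=s['eef_rot'])
E
```

```text
(no output)
```

View pics/w2.png

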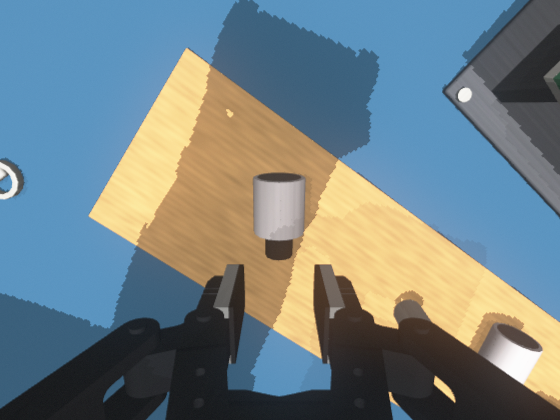

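```bash
python3 - <<'E'
from h import *
np.set_printoptions(precision=4,suppress=True)
z=np.load('w2.npz');s=dict(eef_pos=z['pos'],eef_rot=z['rot']);C=cam('wrist',s);p=z['p']
cv2.imwrite('pics/w2c.png',cv2.resize(p[160:270,225:335,::-1],None,fx=5,fy=5,interpolation=cv2.INTER_NEAREST))
M=R.from_rotvec(z['rot']).as_matrix()
for n,u,v,h in (('front top',279,241,.043),('back top',279,180,.043),('nose end top',279,260,.034),('L',253.5,205,.023),('R',305,205,.023),('dp',279,205,0)):
    P=onz(C,u,v,h) if h else dep(C,u,v,z['d'][v,u]); print(n,P,(P-z['pos'])@M)
E
python3 t.py 0.4622 0.1575 0.015 -54.5
```

```text
front top [0.4427 0.1442 0.043 ] [0.0907 0.0003 0.0229]
back top [0.4799 0.1707 0.043 ] [ 0.0906  0.0002 -0.0228]
nose end top [0.427 0.133 0.034] [0.0998 0.0003 0.0422]
L [0.4492 0.173  0.023 ] [ 0.1107 -0.0194  0.0009]
R [0.4723 0.1406 0.023 ] [0.1107 0.0204 0.0008]
dp [0.4646 0.1598 0.0407] [ 0.0929  0.0003 -0.004 ]
d [ 0.1269 -0.0009  0.0038] r [-0.0017 -0.0089 -0.0034] q [0.25 0.24 1.77 0.   1.12 1.21] pos [0.4647 0.1587 0.1419] psi -54.6 w 0.029980574083644074 F [ 3.1  0.5 10.5] 3.5333
```

View pics/w2c.png

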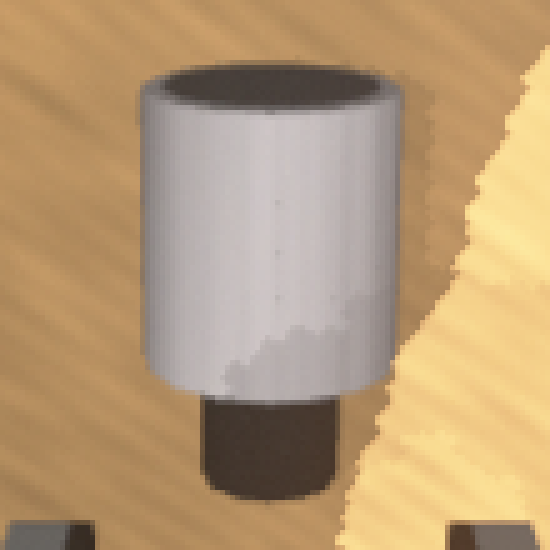

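```bash
python3 -m jog '[{"dx":0,"dy":0,"dz":0,"rx":0,"ry":0,"rz":0,"jaw":0.07},{"dx":0,"dy":0,"dz":0,"rx":0,"ry":0,"rz":0,"jaw":0.07},{"dx":0,"dy":0,"dz":0,"rx":0,"ry":0,"rz":0,"jaw":0.07},{"dx":0.03,"dy":0,"dz":0,"rx":0,"ry":0,"rz":0,"jaw":0.07},{"dx":0.07,"dy":0,"dz":0,"rx":0,"ry":0,"rz":0,"jaw":0.07},{"dx":0.1,"dy":0,"dz":0,"rx":0,"ry":0,"rz":0,"jaw":0.07},{"dx":0.118,"dy":0,"dz":0,"rx":0,"ry":0,"rz":0,"jaw":0.07},{"dx":0.118,"dy":0,"dz":0,"rx":0,"ry":0,"rz":0,"jaw":0.07}]' 30
python3 t.py 0.4622 0.1575 0.015 -54.5
```

```text
t: 4.2
eef_pos: [0.4592, 0.1572, 0.01]
eef_rot: [1.86, 0.597, -1.877]
ft_force: [-0.2, -0.0, -0.7]
grip_width: 0.07
d [-0.005   0.0015 -0.0026] r [-0.0019  0.008   0.0031] q [0.25 0.44 1.86 0.   0.84 1.21] pos [0.4592 0.1572 0.01  ] psi -54.6 w 0.06999295729236864 F [-0.2 -0.  -0.7] 4.2
```

```bash
python3 -m jog '[{"dx":0,"dy":0,"dz":0,"rx":0,"ry":0,"rz":0,"jaw":0.07},{"dx":0,"dy":0,"dz":0,"rx":0,"ry":0,"rz":0,"jaw":0.05},{"dx":0,"dy":0,"dz":0,"rx":0,"ry":0,"rz":0,"jaw":0.034},{"dx":0,"dy":0,"dz":0,"rx":0,"ry":0,"rz":0,"jaw":0.034},{"dx":0,"dy":0,"dz":0,"rx":0,"ry":0,"rz":0,"jaw":0.034},{"dx":0,"dy":0,"dz":0,"rx":0,"ry":0,"rz":0,"jaw":0.034},{"dx":-0.01,"dy":0,"dz":0,"rx":0,"ry":0,"rz":0,"jaw":0.034},{"dx":-0.03,"dy":0,"dz":0,"rx":0,"ry":0,"rz":0,"jaw":0.034}]' 30
python3 t.py 0.4622 0.1575 0.015 -54.5
```

```text
t: 4.87
eef_pos: [0.461, 0.1576, 0.0441]
eef_rot: [1.865, 0.596, -1.871]
ft_force: [-0.7, -0.6, -1.0]
grip_width: 0.0337
d [ 0.029   0.0008 -0.001 ] r [-0.0019  0.0032  0.0012] q [ 0.25  0.38  1.85 -0.    0.91  1.21] pos [0.461  0.1576 0.0441] psi -54.6 w 0.0337467088059688 F [-0.7 -0.6 -1. ] 4.8667
```

```bash
python3 - <<'E'
from h import *
s=arm.sense();p,d=arm.snapshot('wrist');cv2.imwrite('pics/w3.png',p[:,:,::-1])
np.savez('w3.npz',p=p,d=d,pos=s['eef_pos'],rot=s['eef_rot'])
print(proj(cam('wrist',s),s['eef_pos']+np.array([[0,0,0],[0,0,-.011],[0,0,.008]])))
p,d=arm.snapshot('scene');cv2.imwrite('pics/s3.png',cv2.resize(p[150:300,240:420,::-1],None,fx=4,fy=4))
E
```

```text
[[278.51858095 264.32501287]
 [278.56064837 255.16479234]
 [278.4846552  271.71237712]]
```

View pics/w3.png

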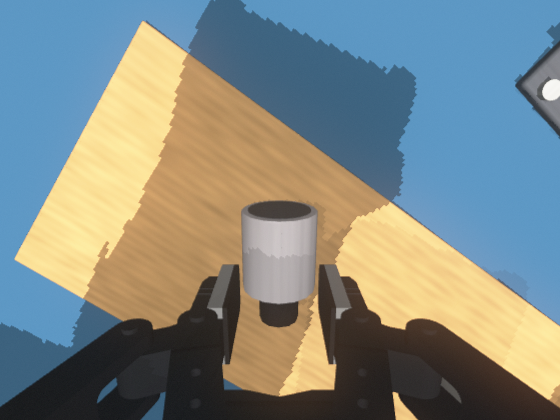

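View pics/s3.png

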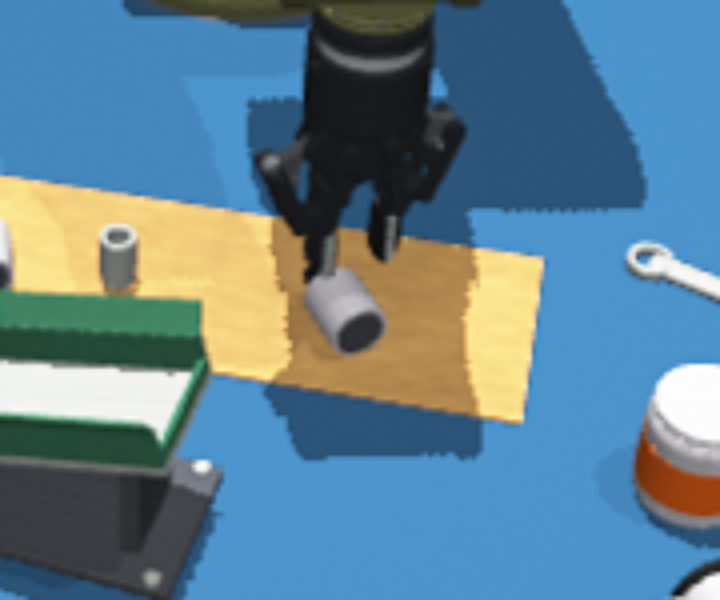

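```bash
python3 - <<'E'
from h import *
np.set_printoptions(precision=4,suppress=True)
z=np.load('w3.npz');s=dict(eef_pos=z['pos'],eef_rot=z['rot']);C=cam('wrist',s);p=z['p']
cv2.imwrite('pics/w3c.png',cv2.resize(p[190:380,200:360,::-1],None,fx=3.1,fy=3.1,interpolation=cv2.INTER_NEAREST))
M=R.from_rotvec(z['rot']).as_matrix()
for n,u,v in (('padL tip',233,268),('padL low',229,300),('padL bot',227,350),('padR',324,268),('padR',330,300),('padR',332,350),('piston mid',279,260),('front',279,296),('piston back',279,222),('nose',278,318),('card',279,370)):
    P=dep(C,u,v,z['d'][v,u]); print(n,z['d'][v,u],P,(P-z['pos'])@M)
print(s)
E
```

```text
padL tip 0.14664772 [0.4588 0.1786 0.07  ] [-0.0259 -0.0184 -0.0103]
padL low 0.12527281 [0.4586 0.1768 0.0927] [-0.0487 -0.017  -0.0089]
padL bot 0.123022616 [0.4461 0.1683 0.0997] [-0.0556 -0.0174  0.0061]
padR 0.1480568 [0.4798 0.1482 0.0686] [-0.0246  0.0186 -0.0097]
padR 0.12228557 [0.4798 0.1496 0.0953] [-0.0513  0.0174 -0.0105]
padR 0.12369697 [0.4665 0.139  0.0991] [-0.055   0.0183  0.0065]
piston mid 0.17628738 [0.4622 0.1582 0.0418] [ 0.0023  0.0002 -0.0012]
front 0.18241578 [0.446  0.1467 0.0414] [0.0027 0.0003 0.0186]
piston back 0.17139335 [0.4778 0.1693 0.041 ] [ 0.003   0.0002 -0.0204]
nose 0.1960829 [0.4308 0.1365 0.0327] [ 0.0114 -0.0003  0.0368]
card 0.241836 [0.3831 0.1019 0.003 ] [0.0414 0.0004 0.0957]
{'eef_pos': array([0.461 , 0.1576, 0.0441]), 'eef_rot': array([ 1.8649,  0.5963, -1.8715])}
```

View pics/w3c.png

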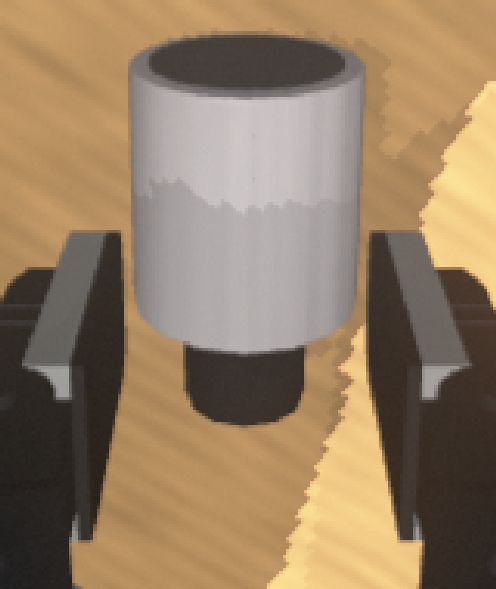

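The pads' tips show in the wrist depth about 23 mm *behind* the TCP, not 11 mm ahead. That would explain both empty closes. I'll measure this from all three wrist views.

```bash
python3 -m jog '[{"dx":0,"dy":0,"dz":0,"rx":0,"ry":0,"rz":0,"jaw":0.07},{"dx":0,"dy":0,"dz":-0.001,"rx":0,"ry":0,"rz":0,"jaw":0.07},{"dx":0,"dy":0,"dz":-0.001,"rx":0,"ry":0,"rz":0,"jaw":0.07},{"dx":0.01,"dy":0,"dz":-0.001,"rx":0,"ry":0,"rz":0,"jaw":0.07},{"dx":0.025,"dy":0,"dz":-0.001,"rx":0,"ry":0,"rz":0,"jaw":0.07},{"dx":0.035,"dy":0,"dz":-0.001,"rx":0,"ry":0,"rz":0,"jaw":0.07},{"dx":0.045,"dy":0,"dz":-0.001,"rx":0,"ry":0,"rz":0,"jaw":0.07},{"dx":0.05,"dy":0,"dz":-0.001,"rx":0,"ry":0,"rz":0,"jaw":0.07}]' 30
python3 t.py 0.4622 0.1575 -0.014 -54.5
```

```text
t: 5.63
eef_pos: [0.4622, 0.1583, -0.0071]
eef_rot: [1.866, 0.596, -1.87]
ft_force: [-0.2, 0.1, -0.7]
grip_width: 0.0702
d [0.0069 0.0007 0.0005] r [-0.0018  0.0021  0.0008] q [0.26 0.48 1.86 0.   0.8  1.21] pos [ 0.4622  0.1583 -0.0071] psi -54.6 w 0.07018260589525352 F [-0.2  0.1 -0.7] 5.6333
```

No contact with the TCP below bench level, so the offset is real. Next I go down a little more, then close.

```bash
python3 -m jog '[{"dx":0.004,"dy":0,"dz":0,"rx":0,"ry":0,"rz":0,"jaw":0.07},{"dx":0.007,"dy":0,"dz":0,"rx":0,"ry":0,"rz":0,"jaw":0.06},{"dx":0.007,"dy":0,"dz":0,"rx":0,"ry":0,"rz":0,"jaw":0.045},{"dx":0.007,"dy":0,"dz":0,"rx":0,"ry":0,"rz":0,"jaw":0.034},{"dx":0.007,"dy":0,"dz":0,"rx":0,"ry":0,"rz":0,"jaw":0.034},{"dx":0.007,"dy":0,"dz":0,"rx":0,"ry":0,"rz":0,"jaw":0.034},{"dx":0.007,"dy":0,"dz":0,"rx":0,"ry":0,"rz":0,"jaw":0.034},{"dx":0.007,"dy":0,"dz":0,"rx":0,"ry":0,"rz":0,"jaw":0.034}]' 30
python3 t.py 0.4622 0.1575 -0.014 -54.5
```

```text
t: 6.3
eef_pos: [0.4631, 0.1586, -0.012]
eef_rot: [1.869, 0.596, -1.867]
ft_force: [0.1, 0.4, 2.1]
grip_width: 0.0389
d [0.002  0.0004 0.0014] r [-0.0017 -0.0006 -0.0002] q [0.26 0.49 1.86 0.   0.79 1.21] pos [ 0.4631  0.1586 -0.012 ] psi -54.6 w 0.03887523399728995 F [0.1 0.4 2.1] 6.3
```

Gripped at 38.9 mm. Lifting.

```bash
python3 -m jog '[{"dx":-0.02,"dy":0,"dz":0,"rx":0,"ry":0,"rz":0,"jaw":0.034},{"dx":-0.05,"dy":0,"dz":0,"rx":0,"ry":0,"rz":0,"jaw":0.034},{"dx":-0.08,"dy":0,"dz":0,"rx":-0.1,"ry":0,"rz":0,"jaw":0.034},{"dx":-0.11,"dy":0,"dz":0,"rx":-0.2,"ry":0,"rz":0,"jaw":0.034},{"dx":-0.14,"dy":0,"dz":0,"rx":-0.3,"ry":0,"rz":0,"jaw":0.034},{"dx":-0.17,"dy":0,"dz":0,"rx":-0.4,"ry":0,"rz":0,"jaw":0.034},{"dx":-0.18,"dy":0,"dz":0,"rx":-0.5,"ry":0,"rz":0,"jaw":0.034},{"dx":-0.18,"dy":0,"dz":0,"rx":-0.6,"ry":0,"rz":0,"jaw":0.034}]' 40
python3 t.py 0.642 0.002 0.18 84.5
```

```text
t: 6.97
eef_pos: [0.4639, 0.1588, 0.1708]
eef_rot: [1.464, 1.022, -1.456]
ft_force: [0.2, 0.1, -2.5]
grip_width: 0.0386
d [-0.0086  0.2209  0.0867] r [-1.8228e+00  1.7000e-03 -5.5000e-03] q [0.26 0.21 1.74 0.   1.19 0.6 ] pos [0.4639 0.1588 0.1708] psi -19.9 w 0.03864868495721632 F [ 0.2  0.1 -2.5] 6.9667
```

```bash
python3 -m jog '[{"dx":-0.01,"dy":0.22,"dz":0.087,"rx":-1.82,"ry":0,"rz":0,"jaw":0.034},{"dx":-0.01,"dy":0.22,"dz":0.087,"rx":-1.82,"ry":0,"rz":0,"jaw":0.034},{"dx":-0.01,"dy":0.22,"dz":0.087,"rx":-1.82,"ry":0,"rz":0,"jaw":0.034},{"dx":-0.01,"dy":0.22,"dz":0.087,"rx":-1.82,"ry":0,"rz":0,"jaw":0.034},{"dx":-0.01,"dy":0.22,"dz":0.087,"rx":-1.82,"ry":0,"rz":0,"jaw":0.034},{"dx":-0.01,"dy":0.22,"dz":0.087,"rx":-1.82,"ry":0,"rz":0,"jaw":0.034},{"dx":-0.01,"dy":0.22,"dz":0.087,"rx":-1.82,"ry":0,"rz":0,"jaw":0.034},{"dx":-0.01,"dy":0.22,"dz":0.087,"rx":-1.82,"ry":0,"rz":0,"jaw":0.034}]'
python3 t.py 0.642 0.002 0.18 84.5
```

```text
t: 7.63
eef_pos: [0.6398, -0.0007, 0.1765]
eef_rot: [0.724, 1.448, -0.725]
ft_force: [-0.3, 0.2, -2.2]
grip_width: 0.039
d [-0.0035  0.0034 -0.0009] r [-8.326e-01 -1.300e-03  7.000e-04] q [-0.06  0.53  1.28 -0.    1.33 -0.7 ] pos [ 0.6398 -0.0007  0.1765] psi 36.8 w 0.039035451976569095 F [-0.3  0.2 -2.2] 7.6333
```

```bash
python3 -m jog '[{"dx":-0.003,"dy":0.003,"dz":0,"rx":-0.82,"ry":0,"rz":0,"jaw":0.034},{"dx":-0.003,"dy":0.003,"dz":0,"rx":-0.82,"ry":0,"rz":0,"jaw":0.034},{"dx":-0.003,"dy":0.003,"dz":0,"rx":-0.82,"ry":0,"rz":0,"jaw":0.034},{"dx":-0.003,"dy":0.003,"dz":0,"rx":-0.82,"ry":0,"rz":0,"jaw":0.034},{"dx":-0.003,"dy":0.003,"dz":0,"rx":-0.82,"ry":0,"rz":0,"jaw":0.034},{"dx":-0.003,"dy":0.003,"dz":0,"rx":-0.82,"ry":0,"rz":0,"jaw":0.034},{"dx":-0.003,"dy":0.003,"dz":0,"rx":-0.82,"ry":0,"rz":0,"jaw":0.034},{"dx":-0.003,"dy":0.003,"dz":0,"rx":-0.82,"ry":0,"rz":0,"jaw":0.034}]'
python3 t.py 0.642 0.002 0.18 84.5
python3 - <<'E'
from h import *
s=arm.sense();p,d=arm.snapshot('wrist');cv2.imwrite('pics/w4.png',p[:,:,::-1])
np.savez('w4.npz',p=p,d=d,pos=s['eef_pos'],rot=s['eef_rot'])
E
```

```text
t: 8.3
eef_pos: [0.6415, 0.0027, 0.1804]
eef_rot: [0.086, 1.57, -0.086]
ft_force: [-0.6, 0.3, -1.1]
grip_width: 0.0388
d [ 0.0004 -0.0006  0.0006] r [-0.0133 -0.0007  0.    ] q [-0.05  0.53  1.27  0.    1.34 -1.51] pos [0.6415 0.0027 0.1804] psi 83.7 w 0.03878704120796967 F [-0.6  0.3 -1.1] 8.3
```

View pics/w4.png

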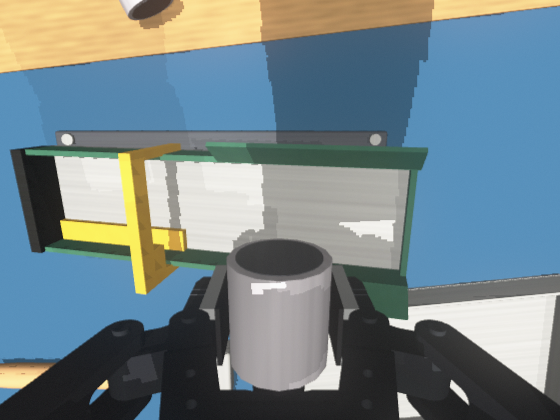

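```bash
python3 - <<'E'
from h import *
np.set_printoptions(precision=4,suppress=True)
z=np.load('w4.npz');s=dict(eef_pos=z['pos'],eef_rot=z['rot']);C=cam('wrist',s);p=z['p'];d=z['d']
hsv=cv2.cvtColor(p,cv2.COLOR_RGB2HSV)
b=[onz(C,67.5,139.5,.008),onz(C,375.5,139.5,.008)];print(b,np.degrees(np.arctan2(b[1][1]-b[0][1],b[1][0]-b[0][0])))
m=((hsv[...,1]<45)&(hsv[...,2]>100)).astype('u1');m[:,420:]=0;m[:150]=0;m[275:]=0
n,l,st,c=cv2.connectedComponentsWithStats(m)
ks=[k for k in range(1,n) if st[k,4]>800];print(st[ks])
mm=np.isin(l,ks).astype('u1')
er=cv2.erode(mm,np.ones((5,5)))*(d>0)
vv,uu=np.nonzero(er);P=np.array([dep(C,a,b_,d[b_,a]) for a,b_ in zip(uu,vv)])
ok=abs(P[:,2]-.08)<.04
for i in range(6):
    A=np.c_[P[:,:2],np.ones(len(P))];w=np.linalg.lstsq(A[ok],P[ok,2],rcond=None)[0];r=A@w-P[:,2];ok=abs(r)<2.5*np.std(r[ok])
print(w,np.std(r[ok]),ok.sum(),'slope',np.degrees(np.arctan(np.hypot(*w[:2]))),'dir',np.degrees(np.arctan2(w[1],w[0])))
def onp(u,v,off=0):
    o,q=ray(C,u,v);t=(w[2]+off+w[:2]@o[:2]-o[2])/(q[2]-w[:2]@q[:2]);return o+t*q
for k in ks:
    v2,u2=np.nonzero(l==k)
    for u in range(u2.min()+8,u2.max()-5,25):
        col=v2[u2==u]; a,b_=onp(u,col.min()-.5),onp(u,col.max()+.5); print(u,col.min(),col.max(),a,b_, np.linalg.norm((a-b_)[:2]))
# right end of floor (lip), and stop
for v in range(170,250,15):
    row=u=np.nonzero(mm[v])[0]; print('row',v,row.min(),row.max(),onp(row.min()-.5,v),onp(row.max()+.5,v))
my=(hsv[...,0]>20)&(hsv[...,0]<35)&(hsv[...,1]>150)
q=[dep(C,u,v,d[v,u]) for v,u in ((156,127),(156,130),(200,135),(200,145),(250,140),(285,140),(290,142))]
print(np.array(q))
cv2.imwrite('pics/w4c.png',cv2.resize(p[125:325,0:300,::-1],None,fx=2.6,fy=2.6,interpolation=cv2.INTER_CUBIC))
E
```

```text
[array([ 0.5768, -0.1817,  0.008 ]), array([0.6068, 0.0938, 0.008 ])] 83.78537226399335
[[   54   156    72    68  3979]
 [  145   159   265   116 22386]]
[0.0275 0.2488 0.0605] 0.0006089177079320037 23110 slope 14.053960021055564 dir 83.68288693822286
62 156 203 [ 0.5885 -0.1755  0.0331] [ 0.6298 -0.1886  0.0309] 0.04331174388852688
87 157 219 [ 0.5911 -0.1516  0.0391] [ 0.6452 -0.1672  0.0367] 0.05627237094583521
112 158 221 [ 0.5937 -0.1285  0.0449] [ 0.6477 -0.1427  0.0429] 0.055874477831426184
153 160 225 [ 0.5979 -0.0925  0.054 ] [ 0.6522 -0.1046  0.0525] 0.05568470578302984
178 161 227 [ 0.6002 -0.0716  0.0592] [ 0.6545 -0.0823  0.0581] 0.05540005675701454
203 162 250 [ 0.6024 -0.0513  0.0643] [ 0.6749 -0.064   0.0632] 0.07357560861395765
228 163 274 [ 0.6045 -0.0318  0.0693] [ 0.6962 -0.0457  0.0683] 0.09270487813557306
253 164 274 [ 0.6066 -0.0129  0.074 ] [ 0.6959 -0.0245  0.0736] 0.09004821914798933
278 165 239 [0.6085 0.0054 0.0786] [ 0.6661 -0.0009  0.0786] 0.05789096153054037
303 166 274 [0.6105 0.0231 0.0831] [0.6953 0.0155 0.0835] 0.08514367654801996
328 166 274 [0.61
[... 171 characters left out ...]
6] [0.6889 0.0704 0.097 ] 0.07371065057472549
403 169 230 [0.6169 0.0884 0.0995] [0.6606 0.0877 0.1005] 0.043684314936123535
row 170 57 409 [ 0.6002 -0.1849  0.0311] [0.6182 0.0924 0.1005]
row 185 59 407 [ 0.6132 -0.187   0.0309] [0.6283 0.091  0.1005]
row 200 62 406 [ 0.6266 -0.1882  0.031 ] [0.6387 0.0903 0.1006]
row 215 65 404 [ 0.6403 -0.1893  0.0311] [0.6493 0.0889 0.1005]
row 230 186 403 [ 0.6568 -0.0761  0.0597] [0.6602 0.088  0.1006]
row 245 187 401 [ 0.6699 -0.0777  0.0597] [0.6714 0.0866 0.1006]
[[ 0.5869 -0.0839  0.1204]
 [ 0.5872 -0.0826  0.1192]
 [ 0.6143 -0.085   0.1209]
 [ 0.6173 -0.0831  0.1102]
 [ 0.6477 -0.0894  0.1206]
 [ 0.6734 -0.0957  0.1189]
 [ 0.677  -0.0949  0.1194]]
```

View pics/w4c.png

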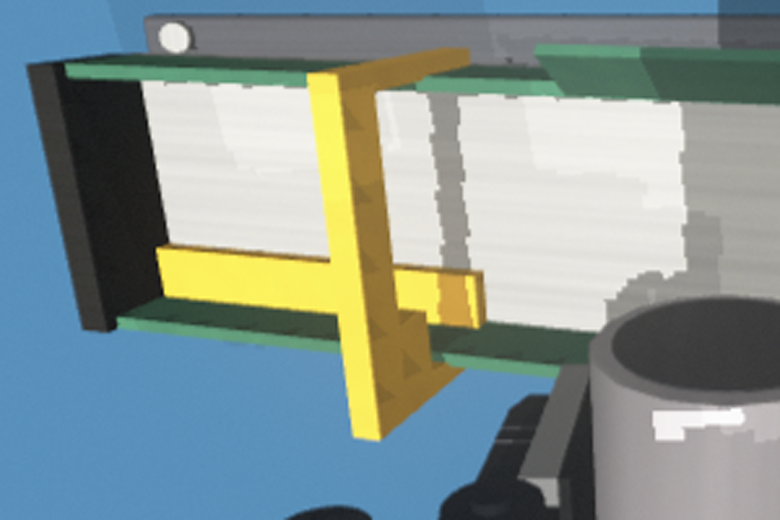

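```bash
python3 - <<'E'
from h import *
np.set_printoptions(precision=4,suppress=True)
z=np.load('w4.npz');d=z['d'];c=arm.camera_params('wrist')
for u,v in ((279,276),(279,283),(279,300),(279,340),(279,375),(279,379),(279,385),(240,300),(318,300),(260,320),(300,320),(279,243),(231,262),(329,262)):
    D=d[v,u];q=c['mount'][:3,:3]@np.array([(u-c['cx'])/c['fx']*D,(v-c['cy'])/c['fy']*D,D])+c['mount'][:3,3];print(u,v,q)
E
python3 - <<'E'
import numpy as np
e=np.array([np.cos(np.radians(-6.3)),np.sin(np.radians(-6.3))]);U=np.array([-e[1],e[0]])
al=np.radians(14)
for nm,s,h in (('place',.110,.0215),('hover',.110,.075)):
    for tz in (.009,):
        u=-.0065+s*np.cos(al)-h*np.sin(al); z=.0595+s*np.sin(al)+h*np.cos(al)
        a=.035 # TCP ahead of axis along -normal
        u+=a*np.sin(al); z-=a*np.cos(al)
        print(nm,(.6385-tz)*e+u*U,z)
E
```

```text
279 276 [-0.0501 -0.0004 -0.0201]
279 283 [-0.0539 -0.0004 -0.0195]
279 300 [-0.0541 -0.0004 -0.0134]
279 340 [-0.0541 -0.0004  0.002 ]
279 375 [-0.0538 -0.0004  0.0167]
279 379 [-0.0535 -0.0004  0.0187]
279 385 [-0.055  -0.0004  0.0199]
240 300 [-0.0476 -0.014  -0.0096]
318 300 [-0.0482  0.0131 -0.0099]
260 320 [-0.0522 -0.0069 -0.0046]
300 320 [-0.0523  0.0067 -0.0046]
279 243 [-0.0221 -0.0004 -0.0209]
231 262 [-0.0391 -0.0178 -0.0202]
329 262 [-0.0396  0.0176 -0.0204]
place [0.63705576 0.03379569] 0.0730124162112375
hover [0.63563548 0.02093104] 0.12492323756700331
```

```bash
python3 t.py 0.6337 0.0211 0.125 83.7 14; python3 t.py 0.635 0.034 0.073 83.7 14
```

```text
d [ 0.0554  0.0174 -0.0098] r [-4.100e-03 -1.000e-04  2.443e-01] q [-0.05  0.53  1.27  0.    1.34 -1.51] pos [0.6415 0.0027 0.1804] psi 83.5 w 0.03884033643732472 F [-1.6 -0.  -1.8] 8.35
d [ 0.1074  0.0304 -0.01  ] r [-4.100e-03 -1.000e-04  2.443e-01] q [-0.05  0.53  1.27  0.    1.34 -1.51] pos [0.6415 0.0027 0.1804] psi 83.5 w 0.03884033643732472 F [-1.6 -0.  -1.8] 8.35
```

```bash
python3 -m jog '[{"dx":0,"dy":0.017,"dz":-0.01,"rx":-0.004,"ry":0,"rz":0.1,"jaw":0.034},{"dx":0.02,"dy":0.017,"dz":-0.01,"rx":-0.004,"ry":0,"rz":0.2,"jaw":0.034},{"dx":0.04,"dy":0.017,"dz":-0.01,"rx":-0.004,"ry":0,"rz":0.244,"jaw":0.034},{"dx":0.055,"dy":0.017,"dz":-0.01,"rx":-0.004,"ry":0,"rz":0.244,"jaw":0.034},{"dx":0.055,"dy":0.017,"dz":-0.01,"rx":-0.004,"ry":0,"rz":0.244,"jaw":0.034},{"dx":0.055,"dy":0.017,"dz":-0.01,"rx":-0.004,"ry":0,"rz":0.244,"jaw":0.034},{"dx":0.055,"dy":0.017,"dz":-0.01,"rx":-0.004,"ry":0,"rz":0.244,"jaw":0.034},{"dx":0.055,"dy":0.017,"dz":-0.01,"rx":-0.004,"ry":0,"rz":0.244,"jaw":0.034}]'
python3 t.py 0.635 0.034 0.073 83.7 14
python3 - <<'E'
from h import *
s=arm.sense();p,d=arm.snapshot('wrist');cv2.imwrite('pics/w5.png',p[:,:,::-1])
np.savez('w5.npz',p=p,d=d,pos=s['eef_pos'],rot=s['eef_rot'])
E
```

```text
t: 9.02
eef_pos: [0.6343, 0.0209, 0.1271]
eef_rot: [0.275, 1.545, 0.106]
ft_force: [0.3, 0.4, -0.4]
grip_width: 0.0387
d [ 0.0557 -0.0004 -0.0008] r [0.0016 0.0021 0.0006] q [-0.13  0.56  1.38  0.26  1.22 -1.68] pos [0.6343 0.0209 0.1271] psi 83.8 w 0.03874676690509163 F [ 0.3  0.4 -0.4] 9.0167
```

View pics/w5.png

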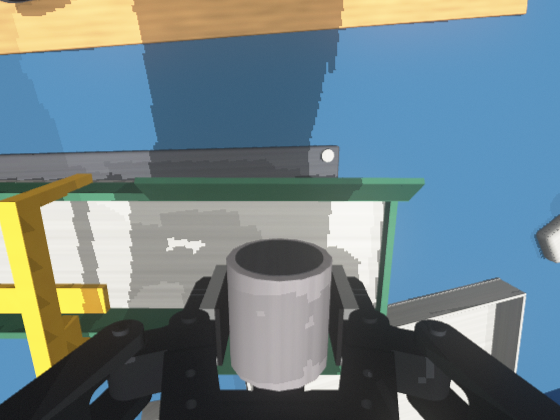

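```bash
python3 - <<'E'
from h import *
np.set_printoptions(precision=4,suppress=True)
z=np.load('w5.npz');d=z['d'];c=arm.camera_params('wrist')
for u,v in ((230,198),(230,203),(350,203),(350,260),(360,302),(170,205),(170,305),(384,250),(170,310),(170,325),(360,312),(360,320)):
    D=d[v,u];q=c['mount'][:3,:3]@np.array([(u-c['cx'])/c['fx']*D,(v-c['cy'])/c['fy']*D,D])+c['mount'][:3,3];print(u,v,q,z['p'][v,u])
E
```

```text
230 198 [ 0.0141 -0.0248 -0.0304] [60 86 70]
230 203 [ 0.0422 -0.0287 -0.0203] [174 173 167]
350 203 [ 0.0415  0.0403 -0.0205] [247 246 243]
350 260 [0.0432 0.0428 0.0159] [179 178 172]
360 302 [-0.0464  0.028  -0.008 ] [49 51 51]
170 205 [ 0.0425 -0.0635 -0.019 ] [171 170 165]
170 305 [ 0.0427 -0.0693  0.0466] [169 168 162]
384 250 [0.0346 0.0602 0.0057] [65 78 73]
170 310 [ 0.0392 -0.0684  0.0481] [47 66 56]
170 325 [-0.0674 -0.0327 -0.0127] [35 35 36]
360 312 [-0.0609  0.0246 -0.0131] [44 45 47]
360 320 [-0.065   0.0237 -0.0129] [41 44 44]
```

```bash
python3 -m jog '[{"dx":0.015,"dy":0,"dz":0,"rx":0,"ry":0,"rz":0,"jaw":0.034},{"dx":0.03,"dy":0,"dz":0,"rx":0,"ry":0,"rz":0,"jaw":0.034},{"dx":0.04,"dy":0,"dz":0,"rx":0,"ry":0,"rz":0,"jaw":0.034},{"dx":0.047,"dy":0,"dz":0,"rx":0,"ry":0,"rz":0,"jaw":0.034},{"dx":0.052,"dy":0,"dz":0,"rx":0,"ry":0,"rz":0,"jaw":0.034},{"dx":0.054,"dy":0,"dz":0,"rx":0,"ry":0,"rz":0,"jaw":0.034},{"dx":0.055,"dy":0,"dz":0,"rx":0,"ry":0,"rz":0,"jaw":0.034},{"dx":0.055,"dy":0,"dz":0,"rx":0,"ry":0,"rz":0,"jaw":0.034}]'
python3 t.py 0.635 0.034 0.073 83.7 14
```

```text
t: 9.73
eef_pos: [0.6353, 0.0338, 0.0727]
eef_rot: [0.276, 1.546, 0.106]
ft_force: [-0.2, -0.4, -2.7]
grip_width: 0.0388
d [-0.0003  0.0002 -0.0003] r [0.0015 0.0007 0.0004] q [-0.1   0.62  1.42  0.27  1.12 -1.69] pos [0.6353 0.0338 0.0727] psi 83.8 w 0.03876124903838474 F [-0.2 -0.4 -2.7] 9.7333
```

```bash
python3 -m jog '[{"dx":0,"dy":-0.004,"dz":0,"rx":0,"ry":0,"rz":0,"jaw":0.085},{"dx":-0.003,"dy":-0.012,"dz":0,"rx":0,"ry":0,"rz":0,"jaw":0.085},{"dx":-0.03,"dy":-0.02,"dz":0,"rx":0,"ry":0,"rz":0,"jaw":0.085},{"dx":-0.07,"dy":-0.02,"dz":0,"rx":0,"ry":0,"rz":0,"jaw":0.085},{"dx":-0.1,"dy":-0.02,"dz":0,"rx":0,"ry":0,"rz":0,"jaw":0.085},{"dx":-0.12,"dy":-0.02,"dz":0,"rx":0,"ry":0,"rz":0,"jaw":0.085},{"dx":-0.12,"dy":-0.02,"dz":0,"rx":0,"ry":0,"rz":0,"jaw":0.085},{"dx":-0.12,"dy":-0.02,"dz":0,"rx":0,"ry":0,"rz":0,"jaw":0.085}]'
python3 - <<'E'
from h import *
s=arm.sense();p,d=arm.snapshot('wrist');cv2.imwrite('pics/w6.png',p[:,:,::-1])
E
python3 t.py 0.463 -0.087 0.17 -70.5
```

```text
t: 10.4
eef_pos: [0.6302, -0.0153, 0.1854]
eef_rot: [0.276, 1.544, 0.105]
ft_force: [-0.7, -0.7, -0.4]
grip_width: 0.0847
d [-0.0084 -0.0906 -0.1578] r [ 2.6744 -0.3276 -0.0759] q [-0.18  0.5   1.33  0.25  1.34 -1.71] pos [ 0.6297 -0.0148  0.1838] psi 83.8 w 0.0849462529448841 F [ 0.2 -0.  -0.4] 10.45
```

View pics/w6.png

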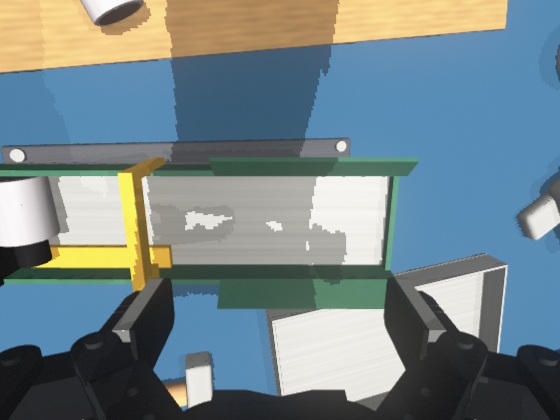

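Piston 1 has rolled through the arch; it is at the left edge, about (25,210), with its black nose on the yellow ledge side. Now the second piston.

```bash
python3 -m jog '[{"dx":-0.02,"dy":-0.09,"dz":-0.158,"rx":2.67,"ry":-0.328,"rz":-0.076,"jaw":0.085},{"dx":-0.02,"dy":-0.09,"dz":-0.158,"rx":2.67,"ry":-0.328,"rz":-0.076,"jaw":0.085},{"dx":-0.02,"dy":-0.09,"dz":-0.158,"rx":2.67,"ry":-0.328,"rz":-0.076,"jaw":0.085},{"dx":-0.02,"dy":-0.09,"dz":-0.158,"rx":2.67,"ry":-0.328,"rz":-0.076,"jaw":0.085},{"dx":-0.02,"dy":-0.09,"dz":-0.158,"rx":2.67,"ry":-0.328,"rz":-0.076,"jaw":0.085},{"dx":-0.02,"dy":-0.09,"dz":-0.158,"rx":2.67,"ry":-0.328,"rz":-0.076,"jaw":0.085},{"dx":-0.02,"dy":-0.09,"dz":-0.158,"rx":2.67,"ry":-0.328,"rz":-0.076,"jaw":0.085},{"dx":-0.02,"dy":-0.09,"dz":-0.158,"rx":2.67,"ry":-0.328,"rz":-0.076,"jaw":0.085}]'
python3 t.py 0.463 -0.087 0.17 -70.5
```

```text
t: 11.12
eef_pos: [0.462, -0.0889, 0.1806]
eef_rot: [1.019, 1.375, -0.715]
ft_force: [-0.4, -0.3, 0.4]
grip_width: 0.0851
d [ 0.0108 -0.0001 -0.0003] r [ 1.676  -0.2052 -0.0461] q [-0.37  0.12  1.83  0.2   1.16 -0.9 ] pos [ 0.462  -0.0889  0.1806] psi 25.4 w 0.0851096626697413 F [-0.4 -0.3  0.4] 11.1167
```

```bash
python3 -m jog '[{"dx":0.01,"dy":0,"dz":0,"rx":1.676,"ry":-0.205,"rz":-0.046,"jaw":0.085},{"dx":0.01,"dy":0,"dz":0,"rx":1.676,"ry":-0.205,"rz":-0.046,"jaw":0.085},{"dx":0.01,"dy":0,"dz":0,"rx":1.676,"ry":-0.205,"rz":-0.046,"jaw":0.085},{"dx":0.01,"dy":0,"dz":0,"rx":1.676,"ry":-0.205,"rz":-0.046,"jaw":0.085},{"dx":0.01,"dy":0,"dz":0,"rx":1.676,"ry":-0.205,"rz":-0.046,"jaw":0.085},{"dx":0.01,"dy":0,"dz":0,"rx":1.676,"ry":-0.205,"rz":-0.046,"jaw":0.085},{"dx":0.01,"dy":0,"dz":0,"rx":1.676,"ry":-0.205,"rz":-0.046,"jaw":0.085},{"dx":0.01,"dy":0,"dz":0,"rx":1.676,"ry":-0.205,"rz":-0.046,"jaw":0.085}]'
python3 t.py 0.463 -0.087 0.17 -70.5
```

```text
t: 11.78
eef_pos: [0.4633, -0.087, 0.1706]
eef_rot: [1.673, 0.895, -1.52]
ft_force: [-0.1, -0.3, 0.4]
grip_width: 0.0853
d [ 0.0006 -0.0003  0.0002] r [ 0.6846 -0.0834 -0.0185] q [-0.3   0.13  1.83  0.06  1.12  0.22] pos [ 0.4633 -0.087   0.1706] psi -31.3 w 0.08532104929029015 F [-0.1 -0.3  0.4] 11.7833
```

```bash
python3 -m jog '[{"dx":0,"dy":0,"dz":0,"rx":0.68,"ry":-0.083,"rz":-0.0185,"jaw":0.085},{"dx":0,"dy":0,"dz":0,"rx":0.68,"ry":-0.083,"rz":-0.0185,"jaw":0.085},{"dx":0,"dy":0,"dz":0,"rx":0.68,"ry":-0.083,"rz":-0.0185,"jaw":0.085},{"dx":0,"dy":0,"dz":0,"rx":0.68,"ry":-0.083,"rz":-0.0185,"jaw":0.085},{"dx":0,"dy":0,"dz":0,"rx":0.68,"ry":-0.083,"rz":-0.0185,"jaw":0.085},{"dx":0,"dy":0,"dz":0,"rx":0.68,"ry":-0.083,"rz":-0.0185,"jaw":0.085},{"dx":0,"dy":0,"dz":0,"rx":0.68,"ry":-0.083,"rz":-0.0185,"jaw":0.085},{"dx":0,"dy":0,"dz":0,"rx":0.68,"ry":-0.083,"rz":-0.0185,"jaw":0.085}]'
python3 t.py 0.463 -0.087 0.17 -70.5
python3 - <<'E'
from h import *
np.set_printoptions(precision=4,suppress=True)
s=arm.sense();p,d=arm.snapshot('wrist');cv2.imwrite('pics/w7.png',p[:,:,::-1])
np.savez('w7.npz',p=p,d=d,pos=s['eef_pos'],rot=s['eef_rot'])
c=arm.camera_params('wrist')
V,U=np.mgrid[0:420,0:560];q=np.stack([(U-c['cx'])/c['fx']*d,(V-c['cy'])/c['fy']*d,d],-1)@c['mount'][:3,:3].T+c['mount'][:3,3]
M=R.from_rotvec(s['eef_rot']).as_matrix();W=q@M.T+s['eef_pos']
m=(d>0)&(W[...,2]>.008)&(W[...,2]<.06)&(np.hypot(q[...,1],q[...,2])<.045)
Q=q[m];Z=W[m]
top=Q[Z[:,2]>.036]
print(len(Q),Q.min(0),Q.max(0),'body top',top.min(0),top.max(0),Z[:,2].max())
vv,uu=np.nonzero(m);print(uu.min(),uu.max(),vv.min(),vv.max())
r=Q[Z[:,2]>.028]; f=np.polyfit(r[:,2],r[:,1],1);print('slope dy/dz',f)
E
```

```text
t: 12.45
eef_pos: [0.4635, -0.0871, 0.1708]
eef_rot: [2.031, 0.362, -2.027]
ft_force: [0.2, -0.6, -0.6]
grip_width: 0.0852
d [ 0.0008 -0.0002  0.0004] r [ 0.0131 -0.0015 -0.0003] q [-0.26  0.17  1.79  0.    1.19  0.95] pos [ 0.4635 -0.0871  0.1708] psi -69.7 w 0.08517275283209974 F [ 0.2 -0.6 -0.6] 12.45
3006 [ 0.1271 -0.0189 -0.0223] [0.1628 0.0205 0.0427] body top [ 0.1271 -0.0139 -0.0222] [0.1348 0.0154 0.0225] 0.04369172667931817
257 302 165 242
slope dy/dz [-0.0115  0.0006]
```

View pics/w7.png

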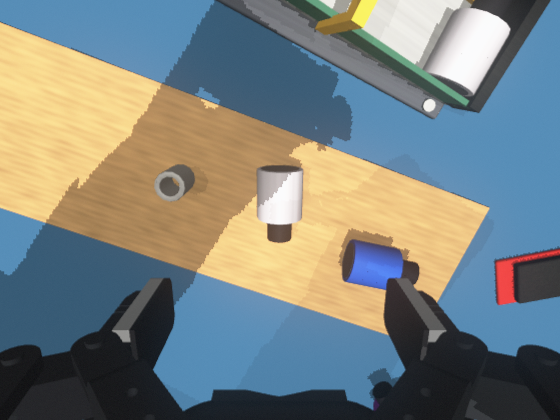

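Piston 1 rests against the stop (465,55). Piston 2 is at (279,195), nose down at (279,232), centred under the jaws to about 1 mm. Blue lookalike (375,265) is clear of the jaws.

```bash
python3 -m jog '[{"dx":0.03,"dy":0.001,"dz":0,"rx":0.012,"ry":0,"rz":0,"jaw":0.07},{"dx":0.065,"dy":0.001,"dz":0,"rx":0.012,"ry":0,"rz":0,"jaw":0.07},{"dx":0.1,"dy":0.001,"dz":0,"rx":0.012,"ry":0,"rz":0,"jaw":0.07},{"dx":0.13,"dy":0.001,"dz":0,"rx":0.012,"ry":0,"rz":0,"jaw":0.07},{"dx":0.15,"dy":0.001,"dz":0,"rx":0.012,"ry":0,"rz":0,"jaw":0.07},{"dx":0.165,"dy":0.001,"dz":0,"rx":0.012,"ry":0,"rz":0,"jaw":0.07},{"dx":0.176,"dy":0.001,"dz":0,"rx":0.012,"ry":0,"rz":0,"jaw":0.07},{"dx":0.18,"dy":0.001,"dz":0,"rx":0.012,"ry":0,"rz":0,"jaw":0.07}]' 30
python3 t.py 0.4637 -0.088 -0.013 -70.4
```

```text
t: 13.17
eef_pos: [0.4639, -0.088, -0.0098]
eef_rot: [2.038, 0.35, -2.036]
ft_force: [0.8, -0.2, 0.5]
grip_width: 0.0701
d [ 0.0032 -0.0001  0.0002] r [-0.002  -0.0009  0.    ] q [-0.27  0.46  1.91  0.    0.77  0.96] pos [ 0.4639 -0.088  -0.0098] psi -70.5 w 0.07008630764000316 F [ 0.8 -0.2  0.5] 13.1667
```

```bash
python3 -m jog '[{"dx":0.003,"dy":0,"dz":0,"rx":0,"ry":0,"rz":0,"jaw":0.06},{"dx":0.003,"dy":0,"dz":0,"rx":0,"ry":0,"rz":0,"jaw":0.045},{"dx":0.003,"dy":0,"dz":0,"rx":0,"ry":0,"rz":0,"jaw":0.034},{"dx":0.003,"dy":0,"dz":0,"rx":0,"ry":0,"rz":0,"jaw":0.034},{"dx":0.003,"dy":0,"dz":0,"rx":0,"ry":0,"rz":0,"jaw":0.034},{"dx":0.003,"dy":0,"dz":0,"rx":0,"ry":0,"rz":0,"jaw":0.034},{"dx":0.003,"dy":0,"dz":0,"rx":0,"ry":0,"rz":0,"jaw":0.034},{"dx":-0.017,"dy":0,"dz":0,"rx":0,"ry":0,"rz":0,"jaw":0.034}]' 40
python3 t.py 0.4637 -0.088 0.17 -70.4
```

```text
t: 13.83
eef_pos: [0.4631, -0.0878, 0.0068]
eef_rot: [2.037, 0.35, -2.039]
ft_force: [-0.8, -0.6, -1.4]
grip_width: 0.0385
d [-0.1632  0.0002 -0.0003] r [-0.0033  0.0009  0.0012] q [-0.27  0.42  1.91  0.    0.81  0.97] pos [ 0.4631 -0.0878  0.0068] psi -70.6 w 0.038469002632435724 F [-0.8 -0.6 -1.4] 13.8333
```

```bash
python3 -m jog '[{"dx":-0.03,"dy":0,"dz":0,"rx":0,"ry":0,"rz":0,"jaw":0.034},{"dx":-0.06,"dy":0,"dz":0,"rx":-0.1,"ry":0,"rz":0,"jaw":0.034},{"dx":-0.09,"dy":0,"dz":0,"rx":-0.2,"ry":0,"rz":0,"jaw":0.034},{"dx":-0.12,"dy":0,"dz":0,"rx":-0.3,"ry":0,"rz":0,"jaw":0.034},{"dx":-0.15,"dy":0,"dz":0,"rx":-0.42,"ry":0,"rz":0,"jaw":0.034},{"dx":-0.175,"dy":0,"dz":0,"rx":-0.54,"ry":0,"rz":0,"jaw":0.034},{"dx":-0.18,"dy":0,"dz":0,"rx":-0.66,"ry":0,"rz":0,"jaw":0.034},{"dx":-0.18,"dy":0,"dz":0,"rx":-0.78,"ry":0,"rz":0,"jaw":0.034}]'
python3 t.py 0.6415 0.0025 0.185 83.7
```

```text
t: 14.5
eef_pos: [0.4648, -0.0883, 0.191]
eef_rot: [1.533, 0.959, -1.524]
ft_force: [0.4, 0.1, -1.8]
grip_width: 0.0389
d [ 0.007   0.1202 -0.1581] r [-1.9067  0.0052 -0.0061] q [-0.27  0.14  1.76  0.    1.23  0.18] pos [ 0.4648 -0.0883  0.191 ] psi -25.5 w 0.038872842117338165 F [ 0.4  0.1 -1.8] 14.5
```

```bash
python3 -m jog '[{"dx":0,"dy":0.12,"dz":-0.158,"rx":-1.9,"ry":0,"rz":0,"jaw":0.034},{"dx":0.006,"dy":0.12,"dz":-0.158,"rx":-1.9,"ry":0,"rz":0,"jaw":0.034},{"dx":0.006,"dy":0.12,"dz":-0.158,"rx":-1.9,"ry":0,"rz":0,"jaw":0.034},{"dx":0.006,"dy":0.12,"dz":-0.158,"rx":-1.9,"ry":0,"rz":0,"jaw":0.034},{"dx":0.006,"dy":0.12,"dz":-0.158,"rx":-1.9,"ry":0,"rz":0,"jaw":0.034},{"dx":0.006,"dy":0.12,"dz":-0.158,"rx":-1.9,"ry":0,"rz":0,"jaw":0.034},{"dx":0.006,"dy":0.12,"dz":-0.158,"rx":-1.9,"ry":0,"rz":0,"jaw":0.034},{"dx":0.006,"dy":0.12,"dz":-0.158,"rx":-1.9,"ry":0,"rz":0,"jaw":0.034}]'
python3 t.py 0.6415 0.0025 0.185 83.7
```

```text
t: 15.17
eef_pos: [0.6411, 0.002, 0.1823]
eef_rot: [0.792, 1.42, -0.791]
ft_force: [0.1, -0.0, -0.8]
grip_width: 0.0385
d [-0.0027  0.0006 -0.0002] r [-9.059e-01  1.400e-03 -6.000e-04] q [-0.05  0.53  1.27 -0.    1.34 -0.61] pos [0.6411 0.002  0.1823] psi 31.8 w 0.038471865256175825 F [ 0.1 -0.  -0.8] 15.1667
```

```bash
python3 -m jog '[{"dx":-0.001,"dy":0,"dz":0,"rx":-0.9,"ry":0,"rz":0,"jaw":0.034},{"dx":-0.001,"dy":0,"dz":0,"rx":-0.9,"ry":0,"rz":0,"jaw":0.034},{"dx":-0.001,"dy":0,"dz":0,"rx":-0.9,"ry":0,"rz":0,"jaw":0.034},{"dx":-0.001,"dy":0,"dz":0,"rx":-0.9,"ry":0,"rz":0,"jaw":0.034},{"dx":-0.001,"dy":0,"dz":0,"rx":-0.9,"ry":0,"rz":0,"jaw":0.034},{"dx":-0.001,"dy":0,"dz":0,"rx":-0.9,"ry":0,"rz":0,"jaw":0.034},{"dx":-0.001,"dy":0,"dz":0,"rx":-0.9,"ry":0,"rz":0,"jaw":0.034},{"dx":-0.001,"dy":0,"dz":0,"rx":-0.9,"ry":0,"rz":0,"jaw":0.034}]'
python3 t.py 0.6337 0.0211 0.125 83.7 14
python3 - <<'E'
from h import *
np.set_printoptions(precision=4,suppress=True)
p,d=arm.snapshot('wrist');cv2.imwrite('pics/w8.png',p[:,:,::-1]);c=arm.camera_params('wrist')
for u,v in ((279,276),(279,283),(279,300),(279,340),(279,375)):
    D=d[v,u];q=c['mount'][:3,:3]@np.array([(u-c['cx'])/c['fx']*D,(v-c['cy'])/c['fy']*D,D])+c['mount'][:3,3];print(u,v,q)
E
```

```text
t: 15.83
eef_pos: [0.6409, 0.0016, 0.184]
eef_rot: [0.09, 1.567, -0.09]
ft_force: [-0.6, -0.1, -0.8]
grip_width: 0.039
d [ 0.059   0.0185 -0.0095] r [-0.0047  0.003   0.2444] q [-0.05  0.52  1.27 -0.    1.34 -1.51] pos [0.6409 0.0016 0.184 ] psi 83.4 w 0.03901797594756539 F [-0.6 -0.1 -0.8] 15.8333
279 276 [-0.0523 -0.0004 -0.0212]
279 283 [-0.0527 -0.0004 -0.0188]
279 300 [-0.0521 -0.0004 -0.0122]
279 340 [-0.0519 -0.0004  0.0036]
279 375 [-0.0531 -0.0004  0.0173]
```

View pics/w8.png

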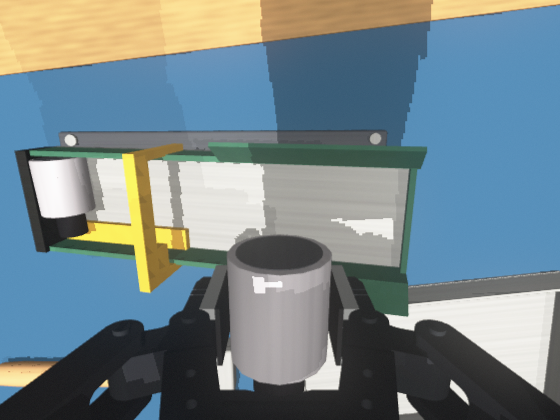

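```bash
python3 -m jog '[{"dx":0,"dy":0.018,"dz":-0.0095,"rx":-0.004,"ry":0,"rz":0.1,"jaw":0.034},{"dx":0.02,"dy":0.018,"dz":-0.0095,"rx":-0.004,"ry":0.002,"rz":0.2,"jaw":0.034},{"dx":0.04,"dy":0.018,"dz":-0.0095,"rx":-0.004,"ry":0.002,"rz":0.244,"jaw":0.034},{"dx":0.058,"dy":0.018,"dz":-0.0095,"rx":-0.004,"ry":0.002,"rz":0.244,"jaw":0.034},{"dx":0.058,"dy":0.018,"dz":-0.0095,"rx":-0.004,"ry":0.002,"rz":0.244,"jaw":0.034},{"dx":0.058,"dy":0.018,"dz":-0.0095,"rx":-0.004,"ry":0.002,"rz":0.244,"jaw":0.034},{"dx":0.058,"dy":0.018,"dz":-0.0095,"rx":-0.004,"ry":0.002,"rz":0.244,"jaw":0.034},{"dx":0.058,"dy":0.018,"dz":-0.0095,"rx":-0.004,"ry":0.002,"rz":0.244,"jaw":0.034}]'
python3 t.py 0.635 0.034 0.075 83.7 14
```

```text
t: 16.55
eef_pos: [0.6347, 0.0209, 0.1277]
eef_rot: [0.282, 1.542, 0.099]
ft_force: [-0.9, 0.7, -1.6]
grip_width: 0.0385
d [ 0.0543 -0.0001 -0.0014] r [-0.0072  0.0054  0.0005] q [-0.13  0.55  1.38  0.26  1.21 -1.67] pos [0.6347 0.0209 0.1277] psi 83.3 w 0.038465422298995605 F [-0.9  0.7 -1.6] 16.55
```

```bash
python3 -m jog '[{"dx":0.015,"dy":0,"dz":-0.001,"rx":-0.007,"ry":0.005,"rz":0,"jaw":0.034},{"dx":0.03,"dy":0,"dz":-0.001,"rx":-0.007,"ry":0.005,"rz":0,"jaw":0.034},{"dx":0.04,"dy":0,"dz":-0.001,"rx":-0.007,"ry":0.005,"rz":0,"jaw":0.034},{"dx":0.047,"dy":0,"dz":-0.001,"rx":-0.007,"ry":0.005,"rz":0,"jaw":0.034},{"dx":0.051,"dy":0,"dz":-0.001,"rx":-0.007,"ry":0.005,"rz":0,"jaw":0.034},{"dx":0.0535,"dy":0,"dz":-0.001,"rx":-0.007,"ry":0.005,"rz":0,"jaw":0.034},{"dx":0.0535,"dy":0,"dz":-0.001,"rx":-0.007,"ry":0.005,"rz":0,"jaw":0.034},{"dx":0.0535,"dy":0,"dz":-0.001,"rx":-0.007,"ry":0.005,"rz":0,"jaw":0.034}]'
python3 t.py 0.635 0.034 0.075 83.7 14
python3 - <<'E'
from h import *
p,d=arm.snapshot('wrist');cv2.imwrite('pics/w9.png',p[:,:,::-1])
E
```

```text
t: 17.22
eef_pos: [0.6349, 0.0334, 0.0747]
eef_rot: [0.277, 1.548, 0.105]
ft_force: [-0.2, -0.2, -1.6]
grip_width: 0.0388
d [-0.0002  0.0006  0.    ] r [-0.0009 -0.0009  0.0003] q [-0.11  0.62  1.42  0.27  1.12 -1.69] pos [0.6349 0.0334 0.0747] psi 83.6 w 0.03879094139485306 F [-0.2 -0.2 -1.6] 17.2167
```

View pics/w9.png

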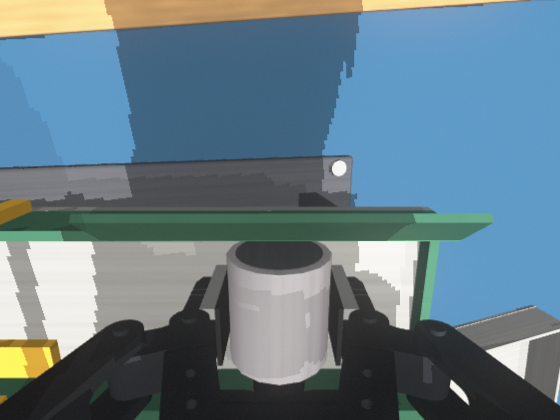

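The piston lies across the infeed between the walls, with no contact force. Releasing as before.

```bash
python3 -m jog '[{"dx":0,"dy":-0.004,"dz":0,"rx":0,"ry":0,"rz":0,"jaw":0.085},{"dx":-0.003,"dy":-0.012,"dz":0,"rx":0,"ry":0,"rz":0,"jaw":0.085},{"dx":-0.03,"dy":-0.02,"dz":0,"rx":0,"ry":0,"rz":0,"jaw":0.085},{"dx":-0.07,"dy":-0.02,"dz":0,"rx":0,"ry":0,"rz":0,"jaw":0.085},{"dx":-0.1,"dy":-0.02,"dz":0,"rx":0,"ry":0,"rz":0,"jaw":0.085},{"dx":-0.12,"dy":-0.02,"dz":0,"rx":0,"ry":0,"rz":0,"jaw":0.085},{"dx":-0.12,"dy":-0.02,"dz":0,"rx":0,"ry":0,"rz":0,"jaw":0.085},{"dx":-0.12,"dy":-0.02,"dz":0,"rx":0,"ry":0,"rz":0,"jaw":0.085}]'
python3 -m jog '[{"dx":0,"dy":0,"dz":0,"rx":0,"ry":0,"rz":0,"jaw":0.085},{"dx":0,"dy":0,"dz":0,"rx":0,"ry":0,"rz":0,"jaw":0.085},{"dx":0,"dy":0,"dz":0,"rx":0,"ry":0,"rz":0,"jaw":0.085},{"dx":0,"dy":0,"dz":0,"rx":0,"ry":0,"rz":0,"jaw":0.085},{"dx":0,"dy":0,"dz":0,"rx":0,"ry":0,"rz":0,"jaw":0.085},{"dx":0,"dy":0,"dz":0,"rx":0,"ry":0,"rz":0,"jaw":0.085},{"dx":0,"dy":0,"dz":0,"rx":0,"ry":0,"rz":0,"jaw":0.085},{"dx":0,"dy":0,"dz":0,"rx":0,"ry":0,"rz":0,"jaw":0.085}]'
python3 - <<'E'
from h import *
p,d=arm.snapshot('wrist');cv2.imwrite('pics/w10.png',p[:,:,::-1])
p,d=arm.snapshot('scene');cv2.imwrite('pics/s10.png',cv2.resize(p[150:310,140:330,::-1],None,fx=3.6,fy=3.6,interpolation=cv2.INTER_CUBIC))
E
```

```text
t: 17.93
eef_pos: [0.6298, -0.0156, 0.1871]
eef_rot: [0.278, 1.546, 0.104]
ft_force: [0.7, 0.4, -0.7]
grip_width: 0.0847
t: 18.6
eef_pos: [0.6295, -0.0146, 0.1858]
eef_rot: [0.278, 1.549, 0.105]
ft_force: [0.1, -0.3, 0.2]
grip_width: 0.0848
```

View pics/w10.png

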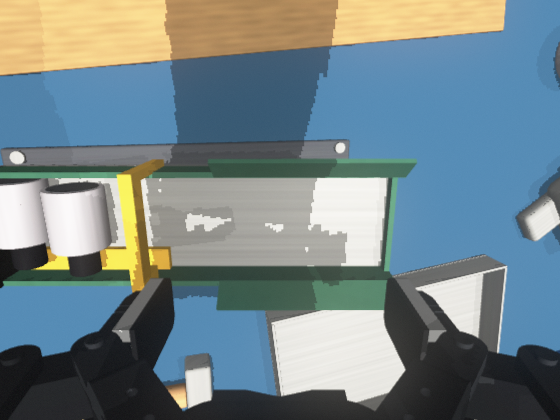

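View pics/s10.png

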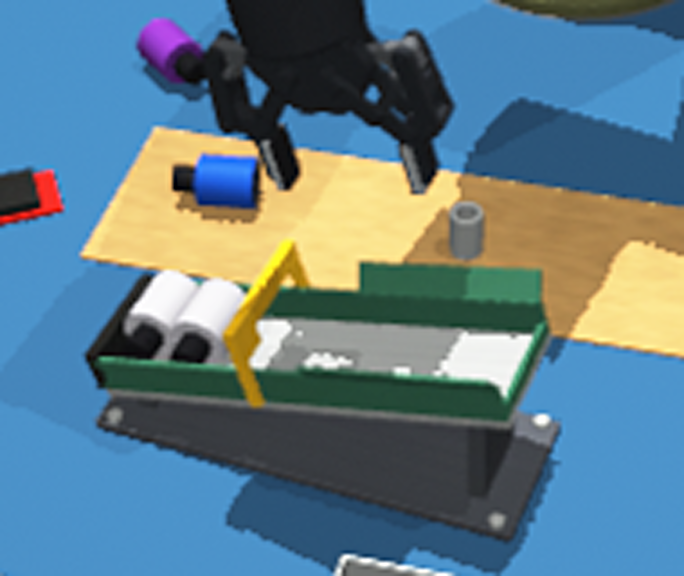

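```bash
python3 - <<'E'
from h import *
np.set_printoptions(precision=4,suppress=True)
e=np.array([np.cos(np.radians(-6.3)),np.sin(np.radians(-6.3))]);U=np.array([-e[1],e[0]])
s=arm.sense();p,d=arm.snapshot('wrist');old=cv2.imread('pics/w10.png')[:,:,::-1]
print('diff',np.abs(p.astype(int)-old)[150:285,0:200].max(),s['t'],s['ft_force'])
C=cam('wrist',s)
for n,u,v in (('b1 near',18,190),('b1 mid',20,215),('b1 far',25,238),('n1',30,262),('b2 near',75,190),('b2 mid',77,220),('b2 far',81,250),('n2',85,270)):
    P=dep(C,u,v,d[v,u]);print(n,P,'x',P[:2]@e-.6385,'y',P[:2]@U+.0065)
p,d=arm.snapshot('top');cv2.imwrite('pics/t10.png',p[:,:,::-1])
a=cv2.imread('pics/top0.png').astype(int);b=p[:,:,::-1].astype(int)
E
```

```text
diff 64 18.7 [-0.3415  0.3625  0.8524]
b1 near [ 0.5924 -0.1609  0.0728] x -0.03201598371062131 y -0.08840326797229932
b1 mid [ 0.6088 -0.164   0.0743] x -0.01533227962662076 y -0.0897453319890652
b1 far [ 0.6249 -0.1655  0.075 ] x 0.0008065785526438773 y -0.08944363983342403
n1 [ 0.646  -0.1722  0.0648] x 0.022514616445488356 y -0.09380628961151195
b2 near [ 0.597  -0.1256  0.0787] x -0.031348662122649085 y -0.0528822726994421
b2 mid [ 0.6162 -0.1281  0.084 ] x -0.012006107854967696 y -0.053201226289559256
b2 far [ 0.6373 -0.131   0.0845] x 0.00935166567097856 y -0.05372937841296876
n2 [ 0.6558 -0.1352  0.0757] x 0.0281433829746498 y -0.05590678573397409
```

View pics/t10.png

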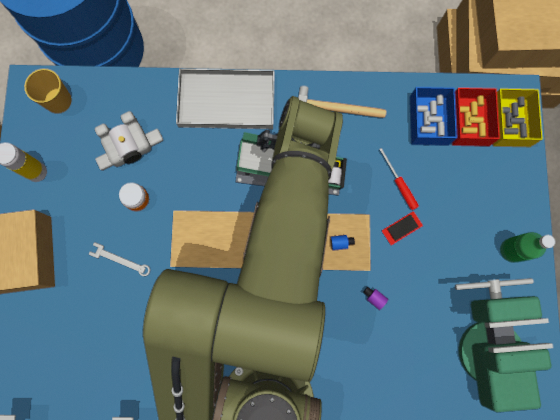

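```bash
python3 -m jog '[{"dx":0,"dy":0,"dz":0,"rx":0,"ry":0,"rz":0,"jaw":0.085},{"dx":0,"dy":0,"dz":0,"rx":0,"ry":0,"rz":0,"jaw":0.085},{"dx":0,"dy":0,"dz":0,"rx":0,"ry":0,"rz":0,"jaw":0.085},{"dx":0,"dy":0,"dz":0,"rx":0,"ry":0,"rz":0,"jaw":0.085},{"dx":0,"dy":0,"dz":0,"rx":0,"ry":0,"rz":0,"jaw":0.085},{"dx":0,"dy":0,"dz":0,"rx":0,"ry":0,"rz":0,"jaw":0.085},{"dx":0,"dy":0,"dz":0,"rx":0,"ry":0,"rz":0,"jaw":0.085},{"dx":0,"dy":0,"dz":0,"rx":0,"ry":0,"rz":0,"jaw":0.085}]'
python3 -c "
from cell import arm
print(arm.hand_in())"
```

```text
t: 19.47
eef_pos: [0.6295, -0.0146, 0.1858]
eef_rot: [0.278, 1.549, 0.105]
ft_force: [0.4, -0.4, 0.4]
grip_width: 0.0851
the job is handed in; nothing more can be done
None
```

I fed both pistons into the infeed one after the other, noses to the ledge side. Each rolled through the arch by itself, and I handed the job in at about 19.5 s. The hand-in gave no verdict.

- **Pistons:** In the last wrist and scene views both lie one behind the other against the stop. In the chute frame the bodies' near ends are at x ≈ -32 mm, the noses reach the +x side over the ledge, and y is about -53 and -90 mm.
- **At rest:** Comparing two pictures taken before hand-in, some pixels in the chute area changed (largest difference 64). I put that down to edge noise and waited another 0.7 s without taking a third picture.
- **Other things:** In the last top view the grease tin, caliper, wrench, screwdriver and brake pad look unmoved. The socket was hidden under the arm there, but the scene view shows it standing on the card. This was judged by eye, not measured.
- **Fingertip position (disagreed with the task):** The first two grasps closed on nothing. The wrist depth showed the fingertips about 20 mm behind the reported TCP at that opening, not the stated 11 mm ahead. Going down about 35 mm further than the first try, to a TCP height of about -13 mm, both pistons gripped at 39 mm.

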